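# Wedge a freshly glued carton tight in the gluing cradle and hold it

### The job

The glued end flap of the sample carton in the wooden gluing cradle must be pressed until the glue grabs. Slide the carton along the rails up against the end board, then stand spacers from the rack on the base in the gap behind it, as many as it takes for the wedge, pressed down between the last spacer and the bevelled cleat (sloped side to the cleat), to bind well down in the gap before its toe reaches the base. Finish while still holding the wedge firmly pressed in, so that carton and spacers are squeezed against the end board but the carton is not crushed; leave unused spacers in the rack and the other things on the bench where they are.

Things in the scene. Friction and masses are not known exactly. Their poses are not given: they have to be found in the camera images.
- cradle: Wooden gluing cradle, fixed to the bench: base board 260 (x) x 104 (y) x 12 mm. Origin at the centre of its underside, z up, +x along the cradle towards the end board. Two side rails along x stand on the base, 25 mm high (tops at z = 37 mm), inner faces at y = -37.5 and +37.5 mm. The carton lies between them, lengthwise along x.
- end_board: Wooden board 15 mm thick, 96 mm wide, 62 mm high, closing the +x end of the cradle. Origin on the cradle's base top (12 mm above the bench), at the foot and middle of the face that looks to the carton (x = +112 mm in the cradle's frame); +x points away from the carton.
- cleat: Wooden block 73 mm wide, 62 mm high, fixed between the rails, its distance from the end board different each time. Its face to the carton is bevelled 1 in 4: origin at the foot and middle of that face, on the base top; +x towards the end board. At height h over the base the face lies at x = -0.25 h. With the carton home the gap at the foot is 25 to 39 mm. Clamp knobs behind it are 49 mm high.
- carton: Plain brown cardboard sample carton, 69 (x) x 133 (y) x 60 (z) mm; its solid shape is 70 x 132 x 57 mm, about 0.18 kg (varies). Origin at the centre of its underside, long axis y. It starts in the cradle, lengthwise between the rails, 6 to 18 mm short of the end board. It can be taken across its 70 mm width, above the rails, or pushed along.
- spacer_thick: Flat wooden spacer board 20 mm thick (x), 50 mm wide (y), 95 mm high (z), 60 g. Origin at the centre of its lower edge. It starts upright in a slot of the rack, 70 mm of it above the slot, its faces square to the rack's x. Take it by its two side edges (50 mm apart), near the top. In the cradle it stands upright across the bay, its thickness along the cradle's x.
- spacer_thin_1: A thinner spacer: the same, but 12 mm thick and 56 mm wide, 40 g.
- spacer_thin_2: A second 12 mm spacer, 62 mm wide, in another slot. A wider board set behind a narrower one leaves the fingers room.
- wedge: Wooden wedge, 120 mm high, 50 mm wide (y), 90 g. Origin at the centre of its toe (lower end, 13 mm thick). Flat upright face at x = +6.5 mm; the other slopes 1 in 4 from x = -6.5 mm at the toe to -25 mm at 75 mm up. Head above 84 mm: 18 mm thick (x -11.5 to +6.5 mm), 50 mm wide. Starts upright in the rack. In the cradle its flat face (+x) goes to the spacers, its slope to the cleat.
- wedge_slope (a point): Middle of the wedge's sloped face, 37.5 mm above its toe. Each mm the wedge goes down closes the gap by 0.25 mm; if the toe reaches the base before it binds, more or thicker spacers are needed. Pressed down with 15 to 20 N it is firm.
- rack: Wooden spacer rack, fixed to the bench, 132 (x) x 74 (y) mm, base 12 mm thick, slotted block up to z = 37 mm. Origin at the centre of its underside. On its base (12 mm up) stand the thick spacer at x = -44 mm, the thin ones at -16 and +8 mm and the wedge's toe at +44.5 mm, its slope towards -x; all centred in y. Slots are 1.4 mm wider than the spacers.
- wipe_bottle: Bystander: white bottle with a blue cap, 50 mm across, 96 mm high. Leave it.
- marker: Bystander: marker pen 140 mm long. Leave it.
- paper_cup: Bystander: small white paper cup, 64 mm high. Leave it.

How it is judged:
By the outcome, as a careful person would: the job done as asked, in the order asked, and still so for the second after the job is handed in, while the arm keeps its last pose, push and grip.
It also fails if it takes over 72 s, if anything falls off the work surface, if the arm or the gripper's body presses on something with over 40 N, if the wrist force passes 120 N, or if a joint passes its speed limit or range.

### The arm

A 7-joint arm with a two-finger parallel gripper is mounted at the origin on a cart in front of the work surface, level with it; the furniture and walls round the work are solid. World frame = base frame: x ahead of the robot, y to its left, z up, the work surface at z = 0. Lengths are in m, angles in rad, forces in N, time in s.
With the tool pointing down it reaches from about 0.425 to 0.925 m from the base axis. Payload 6.8 kg.
Tool frame: the origin (TCP) lies midway between the tips of the shut fingers; the grasp point (between the pads) lies 19 mm behind it (manip.grip_point_offset is the distance from the TCP to the grasp point, in m); z points along the fingers, y is the direction in which the jaws open and shut (so a half turn about z gives the same grasp; the last joint's range is limited). The gripper opens to 85 mm and grips with 20 to 120 N. Pads are 22 mm wide; open, the fingers measure 114 mm over their backs; the gripper's body (76 mm by 85 mm) begins 54 mm behind the grasp point. The pads swing forward as they close: fully open they stand 13 mm farther back than shut.
Start: joints at [1.025, 0.477, 0.022, 1.555, -0.011, 1.109, -0.083], TCP at [0.286, -0.611, 0.231] pointing down, gripper open.
Joint ranges: [-2.96, 2.96], [-0.34, 2.1], [-1.41, 1.46], [0.24, 2.44], [-1.37, 4.51], [0.17, 1.92], [-2.96, 2.96]. Speed limits (rad/s): [2.39, 2.39, 3.14, 3.14, 3.14, 3.14, 3.14].

### API

Orientations are given as a rotation vector (axis times angle).
In Python, from workcell import manip gives the robot as it stands. The module is installed in compiled form; this text tells all that it offers.
- The arm moves only by the tool servo_tool, never from a script. Its arguments are lists of equal length, an entry for each row: "slide": the shift along the tool's x, y, z in cm, a list of three; "spin": the turn about the tool's z in rad. A call has 1 to 5 rows; each row is the pose to reach, as a shift and turn from the pose measured when the call began, along the tool's axes at that moment; what a row does not reach only later rows make up. A row lasts 1/8 s, in which the tool goes at most 62.5 mm and 10.7 degrees, less where a joint would pass 70% of its speed; a pose out of reach is approached as far as the arm can. A call with a gripper value outside its range is refused whole. "grip" is the finger opening in cm, from 0 to 8.54, set as the call begins (left out, the last holds). The fingers move at their own pace and stop on an object; "grip_force" is the grip in N (left out, the last holds). Time passes only in rows, so rows that repeat a pose let the fingers close. It gives the time, the measured TCP pose, the force and the opening at its end, in the units of the state.
- manip.read_state(): the state, without advancing time (a new reading comes with each control period).
- manip.get_image(name): name is "side" or "top" or "wrist"; returns a dict with "color" (480x640x3 uint8, red, green, blue), "range_z" (480x640 float32, m along the optical axis (not along the pixel's ray), 0 where there is no reading), "mtx" (3x3 intrinsics, pixels), "position" and "rotation" of the camera in the world. Camera axes: x right, y down, z forward; pixel columns grow to the right and rows downward; lengths in m; the calibration is good to about 2 mm. A picture is of the moment at which its call begins.
- manip.close_job(): hands the job in, once; it reports no verdict.
Trained networks look in a picture, given as the dict that the camera call returned (one of the last four; its "shot" number tells which), for a name from the list of things; names that differ only in an ending like _2 or _b are one class to them, and where a whole thing is asked for, a point or a joint stands for the part that bears it (a point fixed in the world has none). Each returns a list of dicts, best first, with "score" (0 to 1); they miss things now and then, are a little off and sometimes report something else, mostly with a low value. They report only what shows in the picture. A call takes as long as a camera call.
- manip.boxes_of(picture, thing): "location" ([column, row] in pixels, amid what is visible of it).
- manip.silhouettes(picture, thing): "pixels" (480x640 bool, what is visible of it) and "location" ([column, row] in pixels, amid what is visible of it).
- manip.spot_point(picture, thing): "location" ([column, row] in pixels: a listed point, or the origin of a listed thing).
The state is a dict: "time_s": time; "joint_positions": joint angles; "joint_velocities": joint speeds; "tau": joint torques, N m; "tcp_pos": TCP position; "ee_rot": TCP orientation; "wrist_force": force on the tool from outside, world axes, zero at the start; "ft_torque": the same for the moment, N m; "width": opening from 0.0 (shut) to 1.0 (fully open).
Only numpy, scipy, OpenCV 4.12 (cv2) and the standard library are available. Lean on these libraries where they do the work, as an engineer would, in place of code of your own. Each camera call takes 0.05 s, during which the arm holds its last target.

## Working session

There is one attempt and no reset: what is moved stays moved. The work goes in short steps, Python scripts to look and compute and a tool call to move; the robot and the scene stay as the last step left them, time stands still between calls to the robot, and variables do not carry over. Pictures are saved under pics/ and viewed, and the job is handed in when it is done.

Besides the shell and the picture viewer there is one more tool, called after "Call:" by a JSON object that holds its "method" and its "body", one argument or row to a line. servo_tool: Moves the arm, as the interface text tells. Its arguments: {"type":"object","properties":{"slide":{"type":"array","items":{"type":"array","items":{"type":"number"}}},"spin":{"type":"array","items":{"type":"number"}},"grip":{"type":"number"},"grip_force":{"type":"number"}},"required":["slide","spin"]}

```bash
mkdir -p pics; cat > h.py <<'E'
import numpy as np, cv2
from workcell import manip
from scipy.spatial.transform import Rotation as R
def shot(n,f):
    p=manip.get_image(n); cv2.imwrite('pics/'+f+'.png',p['color'][:,:,::-1]); return p
def cloud(p):
    z=p['range_z']; K=np.array(p['mtx']); v,u=np.mgrid[0:480,0:640]
    c=np.stack([(u-K[0,2])*z/K[0,0],(v-K[1,2])*z/K[1,1],z],-1)
    Rm=np.array(p['rotation']); 
    if Rm.shape!=(3,3): Rm=R.from_rotvec(Rm).as_matrix()
    w=c@Rm.T+np.array(p['position']); w[z==0]=np.nan
    return w
E
python3 - <<'E'
from h import *
s=manip.read_state(); print({k:np.round(v,3).tolist() for k,v in s.items()})
for n in ['side','top','wrist']:
    p=shot(n,n+'0'); print(n,np.round(p['position'],3),np.round(p['rotation'],3).tolist(),p['mtx'][0][0])
    np.savez('pics/'+n+'0.npz',w=cloud(p),c=p['color'])
E
```

```text
{'time_s': 0.0, 'joint_positions': [1.025, 0.478, 0.022, 1.556, -0.011, 1.109, -0.083], 'joint_velocities': [0.002, -0.0, -0.001, -0.001, 0.0, 0.0, 0.001], 'tau': [-0.001, -59.646, 1.608, -28.12, 0.012, 0.009, 0.0], 'tcp_pos': [0.286, -0.611, 0.23], 'ee_rot': [-3.065, -0.682, 0.001], 'wrist_force': [-0.24, 0.46, 0.982], 'ft_torque': [-0.048, 0.011, 0.004], 'width': 1.001}
side [0.216 0.578 0.777] [-0.509, 2.677, -1.27] 492.27269463498646
top [ 0.435 -0.253  1.113] [-2.212, 2.154, -0.083] 469.65335275547244
wrist [ 0.348 -0.581  0.372] [2.45, -1.555, -0.218] 422.74396954220714
```

View pics/side0.png

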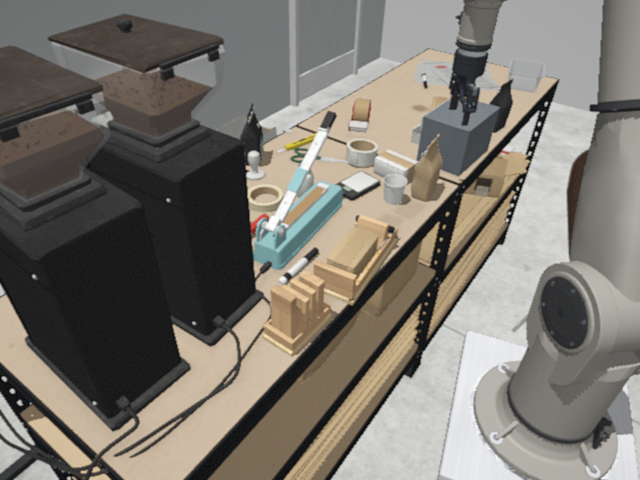

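View pics/top0.png

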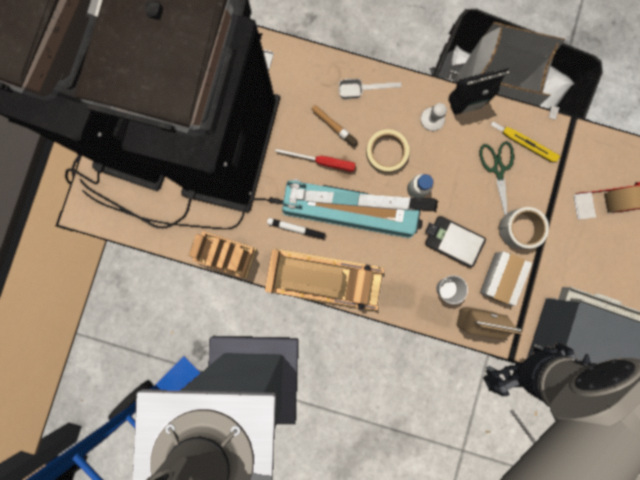

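View pics/wrist0.png

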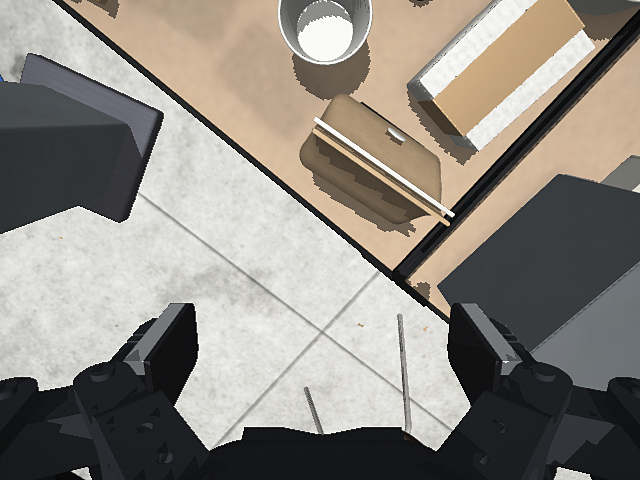

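```bash
python3 - <<'E'
import numpy as np,cv2
d=np.load('pics/top0.npz'); w=d['w'];c=d['c']
for (u,v) in [(273,275),(262,290),(310,275),(360,288),(375,290),(320,300),(200,240),(213,248),(230,255),(245,260),(300,320)]:
    print((u,v),np.round(w[v,u],3))
crop=c[220:330,180:400]; cv2.imwrite('pics/topcrop.png',cv2.resize(crop[:,:,::-1],None,fx=3.6,fy=3.6,interpolation=cv2.INTER_CUBIC))
d=np.load('pics/side0.npz');c=d['c']
crop=c[205:360,250:410]; cv2.imwrite('pics/sidecrop.png',cv2.resize(crop[:,:,::-1],None,fx=3.8,fy=3.8,interpolation=cv2.INTER_CUBIC))
E
```

```text
(273, 275) [ 0.428 -0.153  0.074]
(262, 290) [ 0.355 -0.013 -0.908]
(310, 275) [ 0.43  -0.234  0.071]
(360, 288) [ 0.404 -0.345  0.076]
(375, 290) [ 0.399 -0.386  0.01 ]
(320, 300) [ 0.374 -0.258  0.041]
(200, 240) [ 0.497 -0.003  0.131]
(213, 248) [ 0.482 -0.025  0.105]
(230, 255) [ 0.47  -0.053  0.061]
(245, 260) [ 0.46  -0.084  0.041]
(300, 320) [ 0.233 -0.179 -0.903]
```

View pics/topcrop.png

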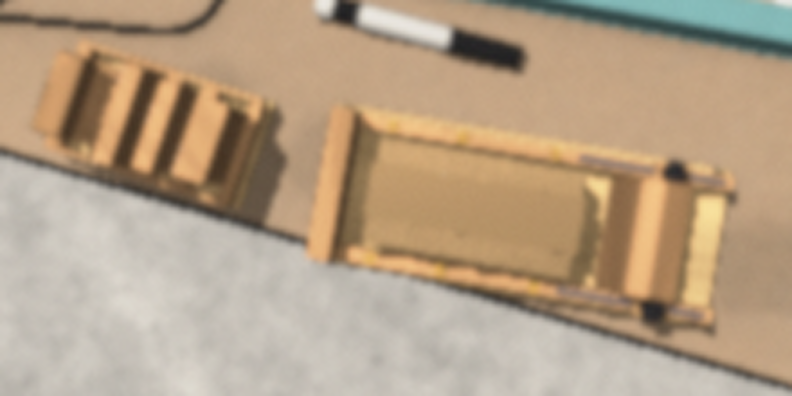

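View pics/sidecrop.png

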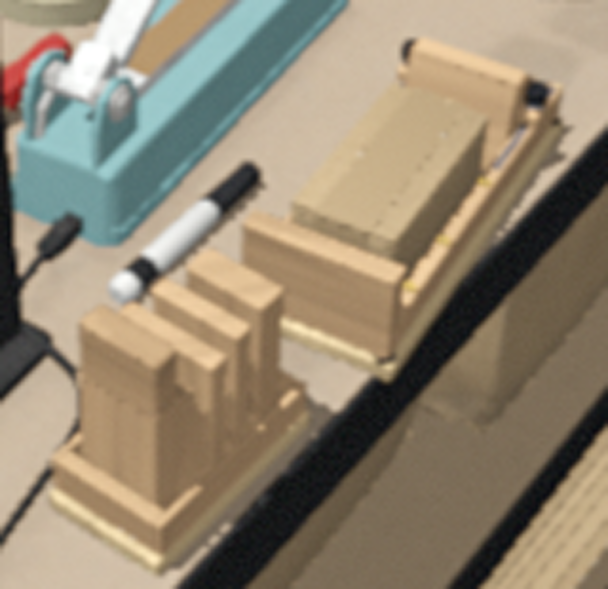

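```bash
python3 - <<'E'
from h import *
s=manip.read_state(); M=R.from_rotvec(s['ee_rot']).as_matrix(); print(np.round(M,3))
w=np.load('pics/top0.npz')['w']
z=w[...,2]; roi=np.zeros(z.shape,bool); roi[225:320,185:400]=1
# cradle top points (z>0.03) and rack
for nm,ul in [('rack',(185,258)),('cradle',(262,390))]:
    m=roi.copy(); m[:,:ul[0]]=0; m[:,ul[1]:]=0
    m&=(z>0.025)&(z<0.14)
    P=w[m][:,:2].astype(np.float32)
    r=cv2.minAreaRect(P*1000); print(nm,r,cv2.boxPoints(r).tolist())
p=np.linalg.inv(M)@(np.array([0.43,-0.24,0.30])-s['tcp_pos']); print(p)
E
```

```text
[[ 0.906  0.424 -0.001]
 [ 0.424 -0.906  0.001]
 [-0.    -0.001 -1.   ]]
rack ((471.973876953125, -31.513534545898438), (124.27281188964844, 72.96903991699219), 73.53498077392578) [[419.3741455078125, -80.7611083984375], [489.3509521484375, -101.44271850585938], [524.5736083984375, 17.734039306640625], [454.5968017578125, 38.4156494140625]]
cradle ((466.3461608886719, -274.613037109375), (255.99046325683594, 195.15643310546875), 81.9267578125) [[351.759521484375, -387.635986328125], [544.9818115234375, -415.04351806640625], [580.9328002929688, -161.590087890625], [387.71051025390625, -134.18255615234375]]
[ 0.28772622 -0.27498784 -0.06910224]
```

Call:
{"method": "servo_tool", "body": {
  "slide": [
    [5.5,-5.5,-7],
    [11,-11,-7],
    [17,-16,-7],
    [23,-22,-7],
    [28.8,-27.5,-7]
  ],
  "spin": [-0.18,-0.36,-0.54,-0.72,-0.9]
}}

```text
time_s: 0.78
tcp_pos: [0.3928, -0.3348, 0.2987]
ee_rot: [-2.458, -1.955, -0.0]
wrist_force: [1.2, -0.1, 1.2]
width: 0.996
```

Call:
{"method": "servo_tool", "body": {
  "slide": [
    [0,0,0]
  ],
  "spin": [0]
}}

```text
time_s: 0.9
tcp_pos: [0.3952, -0.3298, 0.2991]
ee_rot: [-2.448, -1.967, -0.003]
wrist_force: [-0.3, -1.2, 0.4]
width: 0.995
```

```bash
python3 - <<'E'
from h import *
s=manip.read_state(); M=R.from_rotvec(s['ee_rot']).as_matrix(); print(s['time_s'],s['tcp_pos'],np.round(M,3))
p=shot('wrist','wrist1'); print(np.round(p['position'],3),np.round(R.from_rotvec(p['rotation']).as_matrix(),3))
np.savez('pics/wrist1.npz',w=cloud(p),c=p['color'])
E
```

```text
0.9 [ 0.3951521  -0.32979659  0.2991157 ] [[ 0.215  0.977  0.001]
 [ 0.977 -0.215  0.002]
 [ 0.002  0.    -1.   ]]
[ 0.409 -0.262  0.441] [[ 0.977 -0.206 -0.058]
 [-0.214 -0.94  -0.264]
 [ 0.     0.27  -0.963]]
```

View pics/wrist1.png

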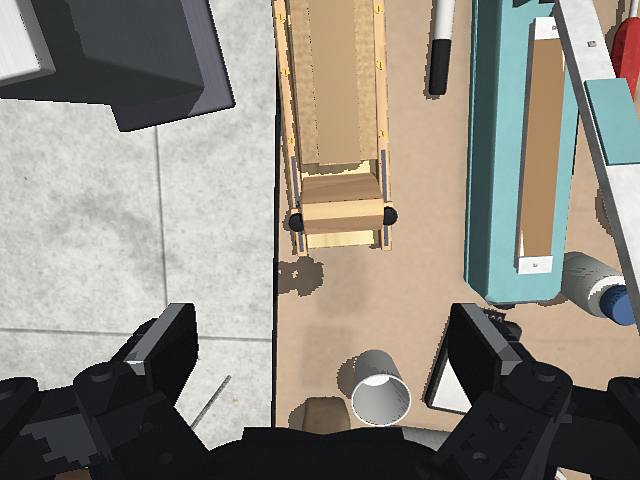

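Call:
{"method": "servo_tool", "body": {
  "slide": [
    [6,1,0],
    [12,2,-2],
    [13,2,-3],
    [13,2,-3]
  ],
  "spin": [0,0,0,0]
}}

```text
time_s: 1.45
tcp_pos: [0.4422, -0.2112, 0.3296]
ee_rot: [2.455, 1.959, 0.001]
wrist_force: [-0.5, -0.3, 0.2]
width: 0.999
```

```bash
python3 - <<'E'
from h import *
s=manip.read_state(); M=R.from_rotvec(s['ee_rot']).as_matrix(); print(s['time_s'],s['tcp_pos'],np.round(M,3))
p=shot('wrist','wrist2'); print(np.round(p['position'],3))
np.savez('pics/wrist2.npz',w=cloud(p),c=p['color'])
E
```

```text
1.45 [ 0.44215986 -0.21124681  0.32962953] [[ 0.222  0.975  0.001]
 [ 0.975 -0.222 -0.   ]
 [-0.     0.001 -1.   ]]
[ 0.457 -0.144  0.472]
```

View pics/wrist2.png

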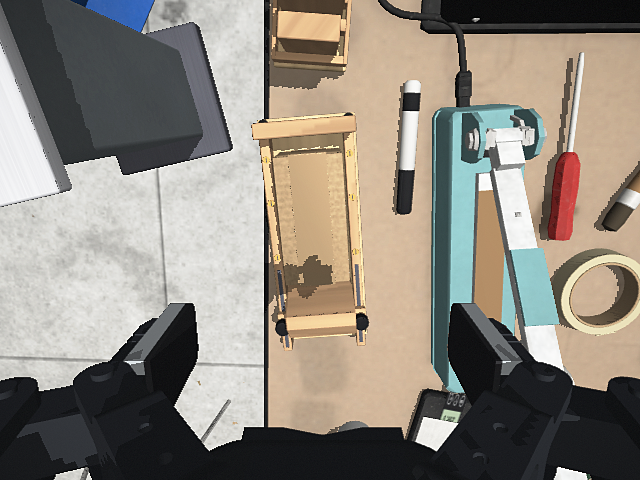

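```bash
python3 - <<'E'
import numpy as np,cv2
d=np.load('pics/wrist2.npz'); w=d['w']; c=d['c']
z=w[...,2]
roi=np.zeros(z.shape,bool); roi[105:350,245:375]=1
cv2.imwrite('pics/w2crop.png',cv2.resize(c[100:355,240:380,::-1],None,fx=2.35,fy=2.35,interpolation=cv2.INTER_CUBIC)[:600])
def rect(m,n):
    P=(w[m][:,:2]*1000).astype(np.float32); r=cv2.minAreaRect(P); print(n,m.sum(),np.round(r[0],1),np.round(r[1],1),round(r[2],2)); return r
m=roi&(z>0.062); 
nl,lab,st,ce=cv2.connectedComponentsWithStats(m.astype(np.uint8))
for i in range(1,nl):
    if st[i,4]>150:
        mm=lab==i; print(st[i],np.round(np.nanmedian(z[mm]),4)); rect(mm,i)
m=roi&(z>0.031)&(z<0.043)
nl,lab,st,ce=cv2.connectedComponentsWithStats(m.astype(np.uint8))
for i in range(1,nl):
    if st[i,4]>100:
        mm=lab==i; print(st[i],np.round(np.nanmedian(z[mm]),4)); rect(mm,i)
        P=w[mm][:,:2]; vx=cv2.fitLine(P.astype(np.float32),cv2.DIST_HUBER,0,0.001,0.001).ravel(); print(vx,np.degrees(np.arctan2(vx[1],vx[0])))
for r in range(110,350,6): print(r,[round(float(z[r,k])*1000) for k in (280,300,315,330,345)])
E
```

```text
[ 251  115  105   25 1753] 0.0733
1 1753 [ 437.7 -149.5] [14.9 95.7] 81.85
[ 272  151   78  136 8888] 0.0715
2 8888 [ 426.  -238.5] [133.2  67. ] 81.53
[ 286  305   70   31 1777] 0.0724
3 1777 [ 409.4 -347.6] [31.6 72.8] 81.53
[ 259  132  106  182 3806] 0.0365
5 3806 [ 422.9 -252.3] [189.8  96.3] 81.96
[ 0.34534645 -0.93847525  0.41837862 -0.25278443] -69.79705
[356 329  10  17 135] 0.0364
16 135 [ 446.  -391.9] [21.5  9.8] 84.42
[ 0.04758106  0.9988674   0.4454751  -0.3913571 ] 87.27277
[282 334  11  16 126] 0.0366
17 126 [ 362.  -379.9] [21.5 10.1] 83.14
[ 0.06396259  0.9979523   0.3622701  -0.37975305] 86.3327
110 [-1, -1, -3, -2, -2]
116 [-1, 9, 11, 12, 74]
122 [71, 73, 75, 74, 72]
128 [73, 73, 73, 73, 74]Traceback (most recent call last):
  File "<stdin>", line 19, in <module>
ValueError: cannot convert float NaN to integer
```

View pics/w2crop.png

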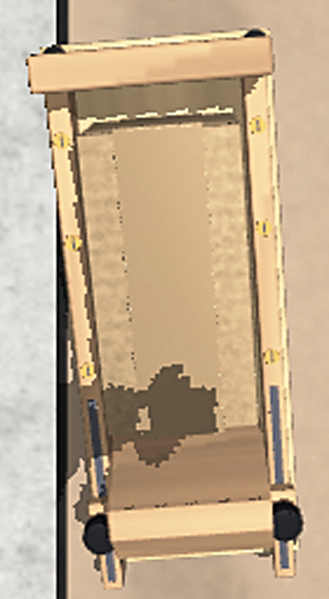

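```bash
cat >> h.py <<'E'
TH=np.radians(81.7); U=np.array([np.cos(TH),np.sin(TH)]); V=np.array([-U[1],U[0]]); C0=np.array([.4209,-.2678])
def cr(w): # world->cradle coords
    o=w.copy(); d=w[...,:2]-C0; o[...,0]=d@U; o[...,1]=d@V; return o
def wo(x,y): return C0+x*U+y*V
def mv(x,y,z,ang=None,R0=None,O0=None):
    s=manip.read_state(); M=R.from_rotvec(s['ee_rot']).as_matrix()
    t=np.append(wo(x,y) if O0 is None else O0+x*U2+y*V2,z); d=M.T@(t-s['tcp_pos'])
    a=np.degrees(np.arctan2(M[1,0],M[0,0])); th=np.degrees(TH) if ang is None else ang
    print('t',s['time_s'],'tool xaxis ang %.1f'%a,'slide cm',np.round(d*100,2),'spin %.3f'%np.radians(a-th),'F',np.round(s['wrist_force'],1),'w',s['width'])
    print('   tcp in cradle',np.round(cr(s['tcp_pos'])*1000,1))
E
python3 - <<'E'
from h import *
for f in ['wrist2','wrist1','top0']:
    w=cr(np.load(f'pics/{f}.npz')['w']); x,y,z=w[...,0],w[...,1],w[...,2]
    print(f)
    m=(abs(y)<.03)&(x<-.02)&(x>-.08)&(z>.02)&(z<.072)&(x<-.04)
    h=z[m]-.012; xx=x[m]+.25*h
    print(' bevel',m.sum(),np.percentile(xx,[10,25,50,75,90])*1000, np.polyfit(h,x[m],1) if m.sum()>5 else '')
    m=(abs(y)<.04)&(z>.069)&(z<.08)&(x>.1)&(x<.14); print(' eb',m.sum(),np.percentile(x[m],[1,5,50,95,99])*1000,np.median(z[m]))
    m=(abs(y)<.03)&(z>.065)&(z<.08)&(x<-.03)&(x>-.11); 
    m&=~((x>-.05)); print(' cleat top',m.sum(),np.percentile(x[m],[1,5,50,95,99])*1000)
    m=(abs(y)<.03)&(z>.06)&(z<.08)&(x<.11)&(x>-.045); print(' carton',m.sum(),np.percentile(x[m],[1,50,99])*1000,np.median(z[m]))
    m=(abs(z-.037)<.003)&(abs(x)<.1)&(y>0.03)&(y<.06); print(' rail+y',np.percentile(y[m],[2,50,98])*1000)
    m=(abs(z-.037)<.003)&(abs(x)<.1)&(y<-0.03)&(y>-.06); print(' rail-y',np.percentile(y[m],[2,50,98])*1000)
mv(.0295,0,.10)
E
```

```text
wrist2
 bevel 1636 [-54.3446783  -54.00273247 -53.62966288 -53.23441096 -52.87113583] [-0.25438009 -0.05349883]
 eb 1473 [112.11299733 112.77280964 119.55148894 126.18582808 126.76754307] 0.07336484249202518
 cleat top 1279 [-92.54264362 -90.37653492 -75.5391146  -67.2188069  -66.63543782]
 carton 8094 [-34.09505126  34.72383889  95.12195201] 0.07153969099640639
 rail+y [37.35913996 42.21781568 47.1613348 ]
 rail-y [-47.17591959 -42.28063353 -37.45142515]
wrist1
 bevel 1475 [-54.02703233 -53.80314731 -53.57469392 -53.35568775 -53.15064724] [-0.25857918 -0.05335857]Traceback (most recent call last):
  File "<stdin>", line 8, in <module>
    return _quantile_unchecked(
        a, q, axis, out, overwrite_input, method, keepdims, weights)
    return _ureduce(a,
                    func=_quantile_ureduce_func,
    ...<5 lines>...
                    overwrite_input=overwrite_input,
                    method=method)
    r = func(a, **kwargs)
    result = _quantile(arr,
                       quantiles=q,
    ...<2 lines>...
                       out=out,
                       weights=wgt)
    slices_having_nans = np.isnan(arr[-1, ...])
                                  ~~~^^^^^^^^^
IndexError: index -1 is out of bounds for axis 0 with size 0
```

```bash
python3 - <<'E'
from h import *
mv(.0295,0,.10)
E
```

```text
t 1.5 tool xaxis ang 77.1 slide cm [-2.93 -0.98 22.89] spin -0.080 F [-0.  -1.7 -0.4] w 0.9976528055240207
   tcp in cradle [ 57.9 -12.2 328.9]
```

Call:
{"method": "servo_tool", "body": {
  "slide": [
    [-2.9,-1,6],
    [-2.9,-1,12],
    [-2.9,-1,18],
    [-2.9,-1,22.9],
    [-2.9,-1,22.9]
  ],
  "spin": [-0.08,-0.08,-0.08,-0.08,-0.08],
  "grip": 8.54,
  "grip_force": 25
}}

```text
time_s: 2.12
tcp_pos: [0.4207, -0.239, 0.0962]
ee_rot: [-2.374, -2.045, 0.007]
wrist_force: [0.0, 0.1, 0.7]
width: 1.002
```

```bash
python3 - <<'E'
from h import *
mv(.0295,0,.033)
E
```

```text
t 2.125 tool xaxis ang 81.5 slide cm [0.1  0.5  6.32] spin -0.004 F [0.  0.1 0.7] w 1.0021765573830674
   tcp in cradle [28.4  4.4 96.2]
```

Call:
{"method": "servo_tool", "body": {
  "slide": [
    [0.1,0.5,3],
    [0.1,0.5,5.5],
    [0.1,0.5,6.3],
    [0.1,0.5,6.3]
  ],
  "spin": [0,0,0,0]
}}

```text
time_s: 2.62
tcp_pos: [0.4256, -0.2396, 0.0342]
ee_rot: [-2.376, -2.044, 0.007]
wrist_force: [0.3, -0.2, 0.0]
width: 0.998
```

```bash
python3 - <<'E'
from h import *
mv(.0295,0,.033)
p=shot('wrist','wrist3')
E
```

```text
t 2.625 tool xaxis ang 81.4 slide cm [ 0.09 -0.06  0.12] spin -0.005 F [ 0.3 -0.2  0. ] w 0.9978228679736687
   tcp in cradle [28.6 -0.6 34.2]
```

View pics/wrist3.png

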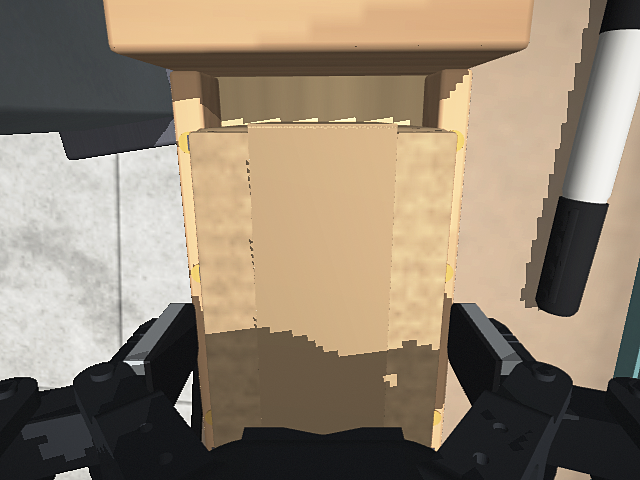

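Call:
{"method": "servo_tool", "body": {
  "slide": [
    [0,0,0.1],
    [0,0,0.1],
    [0,0,0.1],
    [0,0,0.1],
    [0,0,0.1]
  ],
  "spin": [0,0,0,0,0],
  "grip": 6.5,
  "grip_force": 25
}}

```text
time_s: 3.3
tcp_pos: [0.4267, -0.2401, 0.0348]
ee_rot: [-2.378, -2.046, 0.006]
wrist_force: [-1.1, 0.7, 5.2]
width: 0.805
```

Call:
{"method": "servo_tool", "body": {
  "slide": [
    [0.3,0,0],
    [0.6,0,0],
    [0.9,0,0],
    [1.2,0,0],
    [1.4,0,0]
  ],
  "spin": [0,0,0,0,0]
}}

```text
time_s: 3.92
tcp_pos: [0.4288, -0.2262, 0.0349]
ee_rot: [-2.378, -2.046, 0.006]
wrist_force: [-0.8, -1.6, -0.7]
width: 0.804
```

```bash
python3 - <<'E'
from h import *
mv(.046,0,.033)
p=shot('wrist','wrist4')
w=cr(cloud(p)); x,y,z=w[...,0],w[...,1],w[...,2]
m=(abs(y)<.03)&(z>.062)&(z<.08)&(x<.111)&(x>0); print(np.percentile(x[m],[50,98,99.5])*1000)
m=(abs(y)<.04)&(z>.069)&(z<.08)&(x>.1)&(x<.14);print(' eb',m.sum(),np.percentile(x[m],[1,5])*1000)
E
```

```text
t 3.925 tool xaxis ang 81.4 slide cm [ 0.37 -0.18  0.19] spin -0.005 F [-0.8 -1.6 -0.7] w 0.8042493380725504
   tcp in cradle [42.3 -1.8 34.9]
[ 72.52340743 108.51335197 109.74626093]
 eb 33872 [100.32387455 101.592061  ]
```

View pics/wrist4.png

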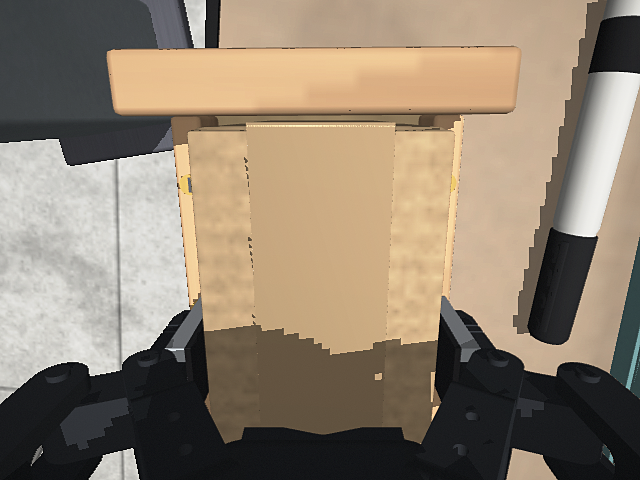

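Call:
{"method": "servo_tool", "body": {
  "slide": [
    [0.15,0,0],
    [0.25,0,0],
    [0.3,0,0],
    [0.3,0,0]
  ],
  "spin": [0,0,0,0]
}}

```text
time_s: 4.47
tcp_pos: [0.4292, -0.2239, 0.0349]
ee_rot: [-2.379, -2.046, 0.007]
wrist_force: [-1.0, -4.8, -0.8]
width: 0.812
```

Call:
{"method": "servo_tool", "body": {
  "slide": [
    [0.15,0,0],
    [0.25,0,0],
    [0.25,0,0]
  ],
  "spin": [0,0,0]
}}

```text
time_s: 4.85
tcp_pos: [0.4291, -0.2239, 0.0351]
ee_rot: [-2.382, -2.045, 0.01]
wrist_force: [-0.7, -9.8, -1.6]
width: 0.808
```

```bash
python3 - <<'E'
from h import *
mv(.048,0,.033)
p=shot('wrist','wrist5')
cv2.imwrite('pics/w5c.png',cv2.resize(p['color'][30:200,150:480,::-1],None,fx=2.3,fy=2.3))
E
```

```text
t 4.85 tool xaxis ang 81.3 slide cm [ 0.34 -0.18  0.21] spin -0.007 F [-0.7 -9.8 -1.6] w 0.8081936472607666
   tcp in cradle [44.6 -1.8 35.1]
```

View pics/w5c.png

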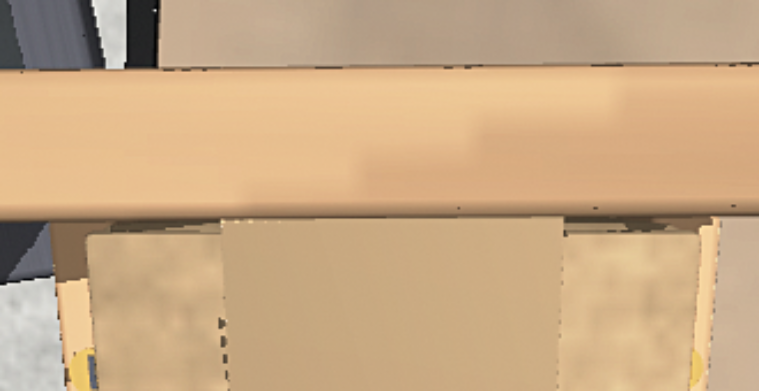

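Call:
{"method": "servo_tool", "body": {
  "slide": [
    [0,0,0],
    [0,0,0],
    [0,0,0]
  ],
  "spin": [0,0,0],
  "grip": 8.54
}}

```text
time_s: 5.28
tcp_pos: [0.4293, -0.2233, 0.0351]
ee_rot: [-2.381, -2.046, 0.009]
wrist_force: [-0.0, 0.4, -0.9]
width: 0.999
```

Call:
{"method": "servo_tool", "body": {
  "slide": [
    [0,0,-5],
    [0,0,-11],
    [1,1,-17],
    [5,2,-22],
    [10,3,-25]
  ],
  "spin": [0,0,0,0.07,0.14]
}}

```text
time_s: 5.9
tcp_pos: [0.4763, -0.1281, 0.2873]
ee_rot: [2.524, 1.869, -0.006]
wrist_force: [1.5, 0.1, -1.3]
width: 0.998
```

```bash
python3 - <<'E'
from h import *
w=np.load('pics/top0.npz')['w']; x,y,z=w[...,0],w[...,1],w[...,2]
for zt in (.15,.25,.35,.45):
  m=(z>zt)&(y>-.15)&(x<.75)&(y<.25)&(x>.3)
  P=w[m]; d=np.hypot(P[:,0]-.47,P[:,1]+.01); i=np.argsort(d)[:1]; print(zt,m.sum(),P[i],d[i])
mv(.19,0,.30,ang=73.5)
p=shot('wrist','wrist6'); np.savez('pics/wrist6.npz',w=cloud(p),c=p['color'])
E
```

```text
0.15 33410 [[ 0.59493469 -0.03834379  0.31753333]] [0.12810951]
0.25 31513 [[ 0.59493469 -0.03834379  0.31753333]] [0.12810951]
0.35 27963 [[ 0.59476901 -0.04625264  0.36643712]] [0.12992906]
0.45 19548 [[ 0.61278084 -0.04452265  0.53315755]] [0.14689514]
t 5.9 tool xaxis ang 73.0 slide cm [ 3.8  -4.09 -1.27] spin -0.008 F [ 1.5  0.1 -1.3] w 0.9984182169494648
   tcp in cradle [146.2 -34.6 287.3]
```

View pics/wrist6.png

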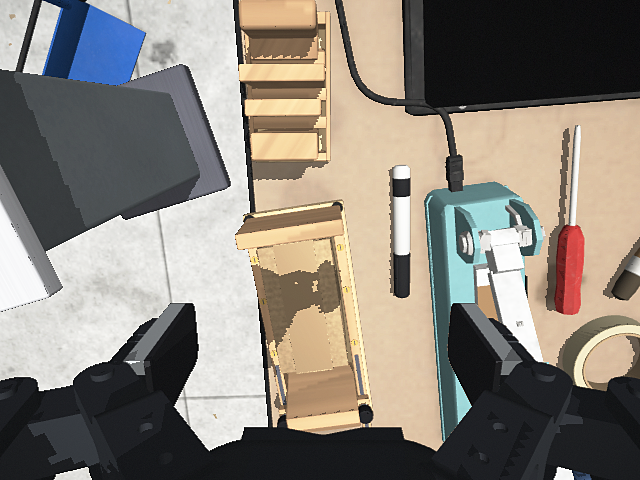

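```bash
python3 - <<'E'
import numpy as np,cv2
d=np.load('pics/wrist6.npz'); w=d['w']; z=w[...,2]
roi=np.zeros(z.shape,bool); roi[0:170,236:332]=1
m=(roi&(z>0.09)&(z<.14)).astype(np.uint8)
nl,lab,st,ce=cv2.connectedComponentsWithStats(m)
for i in range(1,nl):
    if st[i,4]>80:
        mm=lab==i; zz=z[mm]; top=mm&(z>np.nanpercentile(zz,95)-.006)
        for q in (mm,top):
            r=cv2.minAreaRect((w[q][:,:2]*1000).astype(np.float32)); print(st[i],np.round(np.nanmedian(zz),4),np.round(r[0],1),np.round(r[1],1),round(r[2],2))
m=roi&(abs(z-.037)<.004)
r=cv2.minAreaRect((w[m][:,:2]*1000).astype(np.float32)); print('rack',m.sum(),r)
P=w[m][:,:2]*1000
E
```

```text
[ 238    0   80   58 3991] 0.1301 [4.839e+02 3.000e-01] [29.1 50.2] 73.17
[ 238    0   80   58 3991] 0.1301 [485.6   5.8] [17.6 50.1] 73.17
[ 238   63   87   20 1635] 0.1063 [475.8 -24.8] [12.2 61.5] 73.46
[ 238   63   87   20 1635] 0.1063 [475.8 -24.7] [12.2 61.5] 73.53
[ 244   99   77   17 1287] 0.1064 [468.8 -47.6] [11.3 55.8] 73.12
[ 244   99   77   17 1287] 0.1064 [468.8 -47.6] [11.3 55.8] 73.12
[ 251  132   67   28 1850] 0.1064 [461.4 -74.5] [19.9 49.9] 73.08
[ 251  132   67   28 1850] 0.1064 [461.4 -74.5] [19.9 49.9] 73.08
rack 3253 ((472.65087890625, -32.62486267089844), (123.3130874633789, 73.09212493896484), 73.85742950439453)
```

```bash
cat >> h.py <<'E'
def mvw(xy,z,ang):
    s=manip.read_state(); M=R.from_rotvec(s['ee_rot']).as_matrix()
    d=M.T@(np.append(xy,z)-s['tcp_pos']); a=np.degrees(np.arctan2(M[1,0],M[0,0]))
    print('t',s['time_s'],'ang %.1f'%a,'slide cm',np.round(d*100,2),'spin %.3f'%np.radians(a-ang),'F',np.round(s['wrist_force'],1),'w %.3f'%s['width'])
    print('  cradle',np.round(cr(s['tcp_pos'])*1000,1),'tilt',np.round(M[:,2],3))
E
python3 -c "
from h import *
mvw([.4688,-.0476],.15,73.2)"
```

```text
t 5.95 ang 73.5 slide cm [ 6.52 -3.22 14.11] spin 0.005 F [3.5 5.3 3.6] w 0.998
  cradle [155.6 -37.6 291.2] tilt [ 0.004 -0.    -1.   ]
```

Call:
{"method": "servo_tool", "body": {
  "slide": [
    [3,-1.5,3],
    [5,-2.8,6],
    [6.5,-3.2,10],
    [6.5,-3.2,14.1],
    [6.5,-3.2,14.1]
  ],
  "spin": [0,0,0,0,0]
}}

```text
time_s: 6.58
tcp_pos: [0.4663, -0.0474, 0.1477]
ee_rot: [-2.514, -1.88, 0.002]
wrist_force: [-0.7, -0.1, -0.1]
width: 0.999
```

```bash
python3 -c "
from h import *
mvw([.4688,-.0476],.075,73.2)"
```

```text
t 6.575 ang 73.6 slide cm [0.05 0.26 7.27] spin 0.007 F [-0.7 -0.1 -0.1] w 0.999
  cradle [224.6 -13.1 147.7] tilt [-0.002  0.001 -1.   ]
```

Call:
{"method": "servo_tool", "body": {
  "slide": [
    [0,0.2,2.5],
    [0,0.2,5],
    [0,0.2,7.2],
    [0,0.2,7.2]
  ],
  "spin": [0,0,0,0]
}}

```text
time_s: 7.08
tcp_pos: [0.468, -0.0481, 0.076]
ee_rot: [-2.514, -1.88, 0.003]
wrist_force: [0.7, 0.5, 1.1]
width: 0.998
```

```bash
python3 -c "
from h import *
mvw([.4688,-.0476],.075,73.2)
shot('wrist','wrist7')"
```

```text
t 7.075 ang 73.6 slide cm [0.07 0.06 0.1 ] spin 0.006 F [0.7 0.5 1.1] w 0.998
  cradle [224.2 -14.9  76. ] tilt [-0.003  0.001 -1.   ]
```

View pics/wrist7.png

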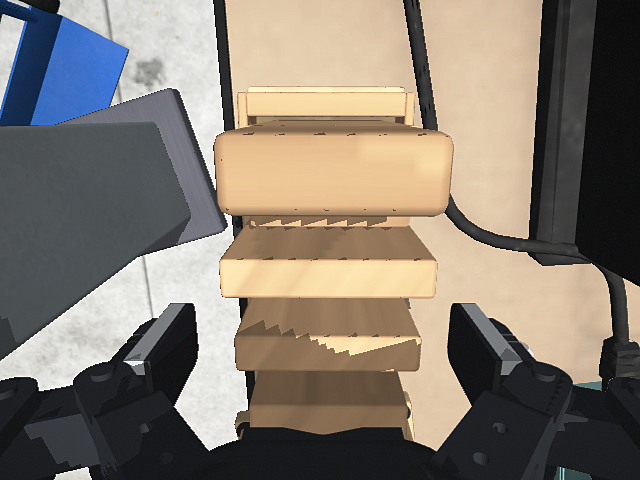

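Call:
{"method": "servo_tool", "body": {
  "slide": [
    [0,0,0],
    [0,0,0],
    [0,0,0],
    [0,0,0],
    [0,0,0]
  ],
  "spin": [0,0,0,0,0],
  "grip": 5.0,
  "grip_force": 45
}}

```text
time_s: 7.75
tcp_pos: [0.4698, -0.0481, 0.0783]
ee_rot: [2.516, 1.881, 0.001]
wrist_force: [-2.0, 0.2, 8.7]
width: 0.649
```

```bash
python3 -c "
from h import *
mvw([.4688,-.0476],.175,73.2)
shot('wrist','wrist8')"
```

```text
t 7.75 ang 73.6 slide cm [ 0.02 -0.1  -9.67] spin 0.006 F [-2.   0.2  8.7] w 0.649
  cradle [224.5 -16.7  78.3] tilt [ 0.001  0.    -1.   ]
```

View pics/wrist8.png

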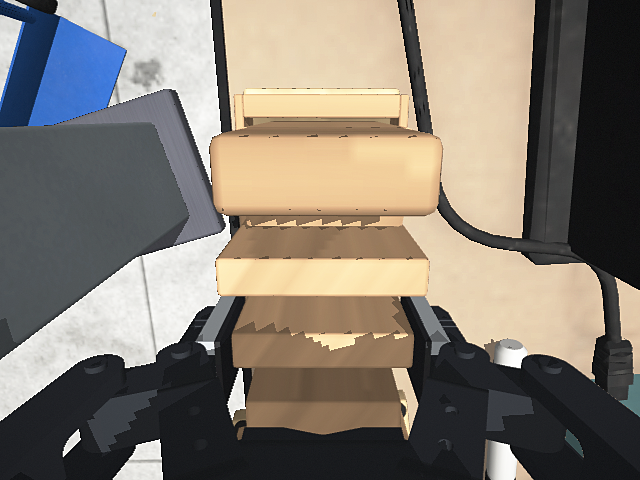

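Call:
{"method": "servo_tool", "body": {
  "slide": [
    [0,0,-2],
    [0,0,-5],
    [0,0,-8],
    [0,0,-10.5],
    [0,0,-10.5]
  ],
  "spin": [0,0,0,0,0]
}}

```text
time_s: 8.43
tcp_pos: [0.4713, -0.0481, 0.1857]
ee_rot: [2.513, 1.878, 0.007]
wrist_force: [0.6, 0.9, -1.3]
width: 0.643
```

```bash
python3 -c "
from h import *
mvw(wo(-.027,0),.18,81.7)
shot('wrist','wrist9')"
```

```text
t 8.425 ang 73.5 slide cm [-25.17   1.77   0.56] spin -0.142 F [ 0.6  0.9 -1.3] w 0.643
  cradle [224.7 -18.1 185.7] tilt [ 0.006 -0.001 -1.   ]
```

View pics/wrist9.png

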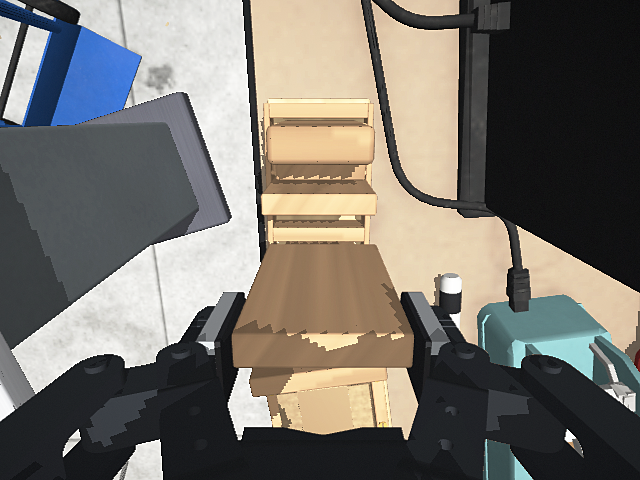

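Call:
{"method": "servo_tool", "body": {
  "slide": [
    [-5,0.3,0],
    [-11,0.8,0],
    [-17,1.3,0],
    [-22,1.6,0],
    [-25.4,1.8,0]
  ],
  "spin": [-0.04,-0.08,-0.12,-0.14,-0.14]
}}

```text
time_s: 9.1
tcp_pos: [0.4137, -0.2992, 0.1831]
ee_rot: [2.381, 2.049, 0.002]
wrist_force: [0.5, 0.1, 0.3]
width: 0.646
```

Call:
{"method": "servo_tool", "body": {
  "slide": [
    [0,0,0]
  ],
  "spin": [0]
}}

```text
time_s: 9.22
tcp_pos: [0.4119, -0.3017, 0.1819]
ee_rot: [-2.386, -2.043, 0.0]
wrist_force: [-0.1, 0.2, -0.6]
width: 0.642
```

```bash
python3 -c "
from h import *
mvw(wo(-.029,0),.0803,81.7)
p=shot('wrist','wrist10');np.savez('pics/wrist10.npz',w=cloud(p),c=p['color'])"
```

```text
t 9.225 ang 81.1 slide cm [ 0.59  0.4  10.16] spin -0.010 F [-0.1  0.2 -0.6] w 0.642
  cradle [-34.9   4.  181.9] tilt [-0.001  0.    -1.   ]
```

View pics/wrist10.png

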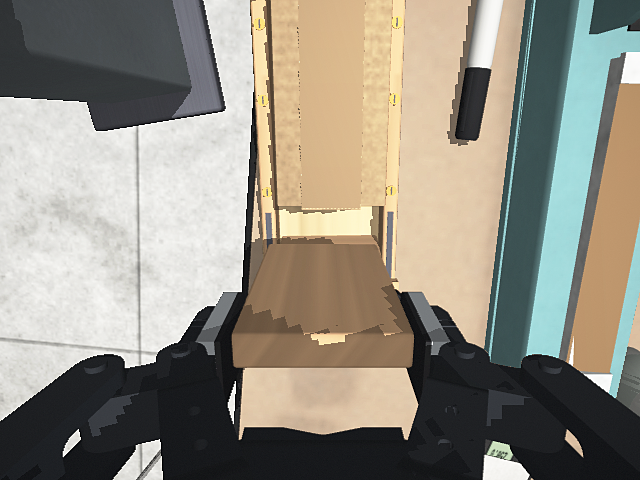

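```bash
python3 -c "
from h import *
w=cr(np.load('pics/wrist10.npz')['w']); x,y,z=w[...,0],w[...,1],w[...,2]
m=(abs(y)<.03)&(z>.062)&(z<.08)&(x<.11)&(x>-.045); print('carton back',np.percentile(x[m],[0.2,1,3])*1000,np.median(z[m]))
m=(abs(y-.004)<.022)&(z>.09)&(z<.23)&(x<.0)&(x>-.07); r=np.isfinite(x)
for lo in np.arange(.11,.24,.01):
    k=m&(z>=lo)&(z<lo+.01)
    if k.sum()>10: print(round(lo,2),k.sum(),np.percentile(x[k],[5,50,95])*1000, y[k].min(),y[k].max())
"
```

```text
carton back [-19.99658365 -18.25537982 -15.47233028] 0.07154465999264084
0.11 186 [-28.93445479 -28.52784983 -28.18937716] -0.01775250683457979 0.025758636904758797
0.12 545 [-28.97501282 -28.55965303 -28.14813436] -0.01796542778784124 0.02590751747133017
0.13 626 [-28.93344809 -28.52865695 -28.14206839] -0.017906749163219 0.025975199592098572
0.14 731 [-28.94683244 -28.52979552 -28.11049913] -0.017937404143674587 0.025969289748745964
0.15 847 [-28.95955898 -28.53740923 -28.10384979] -0.017792329468273797 0.025888719106126213
0.16 992 [-28.95666997 -28.52896045 -28.09542999] -0.017961641054196856 0.02597643012686831
0.17 1208 [-29.0077395  -28.53644232 -28.07947501] -0.01798118175314501 0.025947080248490233
0.18 1448 [-29.02817665 -28.52609733 -28.05201171] -0.0179952698054485 0.02594736333549349
0.19 1754 [-29.06011282 -28.53910019 -28.02599867] -0.01796130288284049 0.025971148465744744
0.2 4893 [-39.41358052 -29.77911663 -28.14730587] -0.017998893017944516 0.025979317502276545
0.21 2069 [-38.8703804  -33.85374039 -29.17180203] -0.01794302097438236 0.025999397765440555
```

Call:
{"method": "servo_tool", "body": {
  "slide": [
    [0.6,0.4,2],
    [0.6,0.4,5],
    [0.6,0.4,8],
    [0.6,0.4,10],
    [0.6,0.4,10]
  ],
  "spin": [-0.01,-0.01,-0.01,-0.01,-0.01]
}}

```text
time_s: 9.9
tcp_pos: [0.4167, -0.2938, 0.0805]
ee_rot: [-2.37, -2.057, 0.001]
wrist_force: [0.1, -2.9, -2.7]
width: 0.639
```

```bash
python3 -c "
from h import *
mvw(wo(-.0265,0),.0783,81.7)"
```

```text
t 9.9 ang 81.9 slide cm [-0.02  0.04  0.22] spin 0.004 F [ 0.1 -2.9 -2.7] w 0.639
  cradle [-26.3   0.4  80.5] tilt [-0.003  0.002 -1.   ]
```

Call:
{"method": "servo_tool", "body": {
  "slide": [
    [0,0,0.1],
    [0,0,0.2],
    [0,0,0.3],
    [0,0,0.3]
  ],
  "spin": [0,0,0,0]
}}

```text
time_s: 10.4
tcp_pos: [0.417, -0.2936, 0.0779]
ee_rot: [-2.37, -2.058, 0.0]
wrist_force: [0.2, -1.0, 0.7]
width: 0.64
```

```bash
python3 -c "
from h import *
mvw(wo(-.0265,0),.0783,81.7)
p=shot('wrist','wrist11');np.savez('pics/wrist11.npz',w=cloud(p),c=p['color'])"
```

```text
t 10.4 ang 81.9 slide cm [-0.04  0.01 -0.04] spin 0.004 F [ 0.2 -1.   0.7] w 0.640
  cradle [-26.1   0.1  77.9] tilt [-0.002  0.002 -1.   ]
```

View pics/wrist11.png

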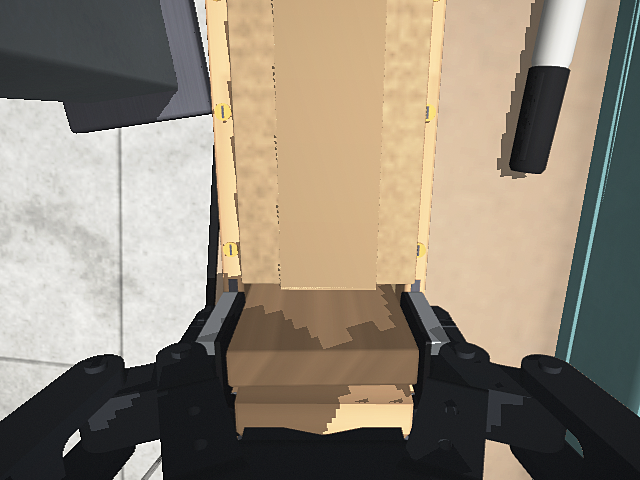

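```bash
cat > an.py <<'E'
from h import *
import sys
w=cr(np.load(f'pics/{sys.argv[1]}.npz')['w']); x,y,z=w[...,0],w[...,1],w[...,2]
x0,x1=float(sys.argv[2]),float(sys.argv[3])
m=(abs(y)<.022)&(z>.05)&(x<x1)&(x>x0)&(z<.25)
for lo in np.arange(.05,.24,.01):
    k=m&(z>=lo)&(z<lo+.01)
    if k.sum()>10: print(round(lo,2),k.sum(),'x',np.round(np.percentile(x[k],[2,50,98])*1000,1),'z',np.round(np.percentile(z[k],[2,50,98])*1000,1))
E
python3 an.py wrist11 -.06 .01
```

```text
0.06 144 x [-20.9 -20.    8. ] z [65.7 69.  70. ]
0.07 10236 x [-20.6  -6.2   9.4] z [70.4 71.8 78.6]
0.08 1632 x [-21.1 -20.5 -19.9] z [80.3 85.3 89.8]
0.09 1995 x [-21.4 -20.8 -20.1] z [90.2 95.3 99.8]
0.1 2479 x [-21.7 -21.  -20.3] z [100.2 105.3 109.8]
0.11 6198 x [-32.4 -25.6 -20.7] z [110.5 113.2 114.6]
0.14 429 x [-16.9  -9.   -8.2] z [144.  148.4 150. ]
0.15 7543 x [-16.5 -15.   -8.3] z [150.4 156.1 159.8]
0.16 7063 x [-15.7  -9.3  -6.9] z [160.1 163.2 169.7]
0.17 943 x [-7.7 -6.5 -5.6] z [170.1 171.  172.4]
```

```bash
python3 an.py wrist10 -.06 -.022; python3 - <<'E'
from h import *
w=np.load('pics/wrist9.npz') if 0 else None
p=shot('side','side1'); cv2.imwrite('pics/side1c.png',cv2.resize(p['color'][170:330,290:450,::-1],None,fx=3.7,fy=3.7,interpolation=cv2.INTER_CUBIC))
np.savez('pics/side1.npz',w=cloud(p),c=p['color'])
E
```

```text
0.11 184 x [-29.  -28.6 -28.2] z [115.9 118.1 119.9]
0.12 544 x [-29.1 -28.6 -28.1] z [120.3 125.  129.8]
0.13 633 x [-29.1 -28.6 -28.1] z [130.2 135.2 139.8]
0.14 730 x [-29.1 -28.6 -28.1] z [140.2 145.2 149.8]
0.15 852 x [-29.1 -28.6 -28. ] z [150.2 155.2 159.8]
0.16 984 x [-29.1 -28.6 -28. ] z [160.2 165.2 169.8]
0.17 1218 x [-29.2 -28.6 -28. ] z [170.2 175.2 179.8]
0.18 1446 x [-29.2 -28.6 -28. ] z [180.2 185.4 189.9]
0.19 1762 x [-29.2 -28.6 -27.9] z [190.3 195.3 199.9]
0.2 4921 x [-40.  -29.9 -28. ] z [200.5 209.1 210. ]
0.21 2040 x [-39.4 -33.9 -28.7] z [210.  210.3 211.2]
0.23 37 x [-23.2 -22.6 -22.3] z [236.9 239.1 239.9]
```

View pics/side1c.png

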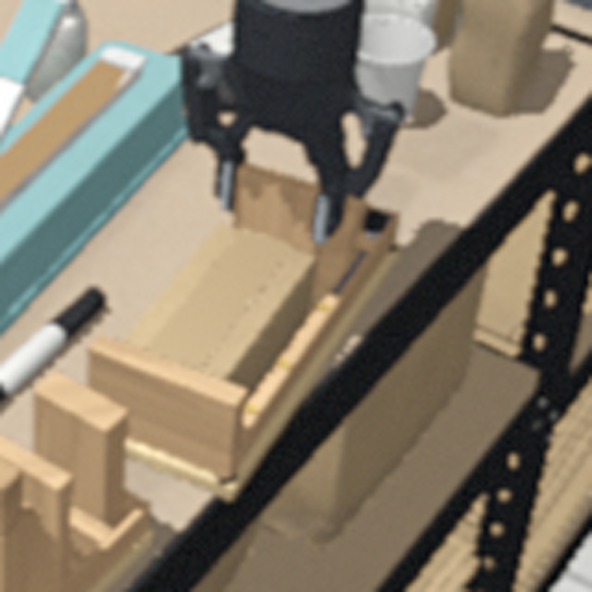

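Call:
{"method": "servo_tool", "body": {
  "slide": [
    [-0.1,0,0.2],
    [-0.1,0,0.4],
    [-0.1,0,0.6],
    [-0.1,0,0.6]
  ],
  "spin": [0,0,0,0]
}}

```text
time_s: 11.0
tcp_pos: [0.4168, -0.2943, 0.0717]
ee_rot: [-2.37, -2.057, 0.0]
wrist_force: [-0.5, 0.3, 0.0]
width: 0.645
```

```bash
python3 -c "
from h import *
mvw(wo(-.0265,0),.0713,81.7)
p=shot('wrist','wrist12');np.savez('pics/wrist12.npz',w=cloud(p),c=p['color'])"; python3 an.py wrist12 -.06 .01
```

```text
t 11.0 ang 81.9 slide cm [0.04 0.03 0.04] spin 0.004 F [-0.5  0.3  0. ] w 0.645
  cradle [-26.9   0.3  71.7] tilt [-0.002  0.002 -1.   ]
0.06 256 x [-21.7 -21.1   8.2] z [63.4 69.3 70. ]
0.07 11292 x [-21.5  -6.5   9.3] z [70.4 71.8 78.6]
0.08 1866 x [-22.1 -21.4 -20.7] z [80.2 85.2 89.8]
0.09 2309 x [-22.3 -21.6 -21. ] z [90.2 95.2 99.8]
0.1 7182 x [-33.1 -25.3 -21.3] z [100.6 106.8 108.3]
0.13 76 x [-10.5  -9.8  -9.3] z [136.7 138.9 140. ]
0.14 4238 x [-17.4 -16.1  -9.1] z [141.6 146.7 149.9]
0.15 9116 x [-16.6 -15.1  -9. ] z [150.2 154.5 159.7]
0.16 2512 x [-10.4  -8.3  -6.5] z [160.1 162.9 165.9]
```

Call:
{"method": "servo_tool", "body": {
  "slide": [
    [0,0,0.1],
    [0.1,0,0.2],
    [0.1,0,0.2]
  ],
  "spin": [0,0,0]
}}

```text
time_s: 11.42
tcp_pos: [0.4169, -0.2943, 0.0713]
ee_rot: [-2.371, -2.057, 0.002]
wrist_force: [-5.5, 0.8, 18.2]
width: 0.647
```

Call:
{"method": "servo_tool", "body": {
  "slide": [
    [0.1,0,0],
    [0.1,0,0],
    [0.1,0,0]
  ],
  "spin": [0,0,0]
}}

```text
time_s: 11.8
tcp_pos: [0.4172, -0.2937, 0.0714]
ee_rot: [-2.372, -2.058, 0.002]
wrist_force: [-1.1, -1.4, 4.3]
width: 0.646
```

Call:
{"method": "servo_tool", "body": {
  "slide": [
    [0,0,0],
    [0,0,0],
    [0,0,0],
    [0,0,0]
  ],
  "spin": [0,0,0,0],
  "grip": 8.54
}}

```text
time_s: 12.3
tcp_pos: [0.4171, -0.2935, 0.0713]
ee_rot: [-2.372, -2.058, 0.002]
wrist_force: [0.6, 0.5, 0.2]
width: 1.001
```

```bash
python3 -c "
from h import *
mvw(wo(-.0265,0),.0713,81.7)
p=shot('wrist','wrist13');np.savez('pics/wrist13.npz',w=cloud(p),c=p['color'])"; python3 an.py wrist13 -.06 .01
```

```text
t 12.3 ang 81.9 slide cm [-0.05  0.    0.  ] spin 0.003 F [0.6 0.5 0.2] w 1.001
  cradle [-26.    0.   71.3] tilt [-0.002  0.    -1.   ]
0.06 91 x [-19.7 -19.    9.4] z [67.9 69.5 70. ]
0.07 10823 x [-19.5  -5.8   9.4] z [70.4 71.8 78.5]
0.08 1783 x [-19.8 -19.2 -18.7] z [80.2 85.2 89.8]
0.09 2170 x [-19.8 -19.2 -18.6] z [90.3 95.4 99.8]
0.1 6975 x [-30.4 -22.9 -18.8] z [100.6 106.2 107.5]
0.14 3467 x [-16.6 -15.4 -14.3] z [143.3 147.  149.9]
0.15 7332 x [-15.6 -14.6  -8.2] z [150.2 154.  159.5]
0.16 1806 x [-9.3 -7.1 -5.5] z [160.1 162.9 165.5]
```

View pics/wrist13.png

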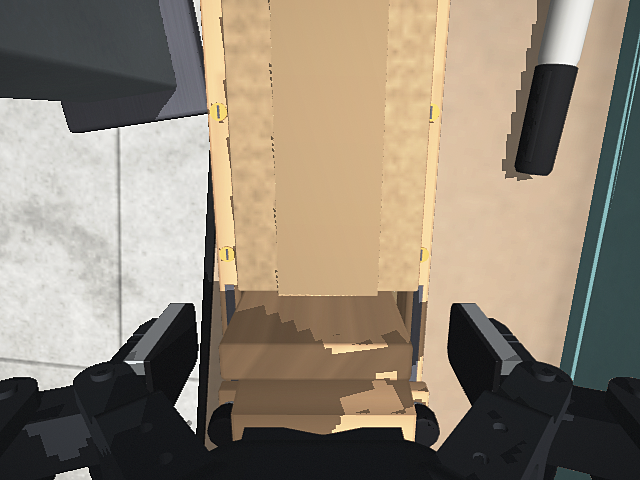

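Call:
{"method": "servo_tool", "body": {
  "slide": [
    [0,0,-4],
    [0,0,-8],
    [1,0,-10.5],
    [6,0,-10.5],
    [12,-0.5,-10.5]
  ],
  "spin": [0,0,0,0.03,0.07]
}}

```text
time_s: 12.98
tcp_pos: [0.4299, -0.1737, 0.1769]
ee_rot: [-2.447, -1.97, 0.001]
wrist_force: [0.7, -0.3, -0.0]
width: 0.997
```

Call:
{"method": "servo_tool", "body": {
  "slide": [
    [6,0,0],
    [12,-1,0],
    [14,-1.5,0],
    [14,-1.5,0]
  ],
  "spin": [0.03,0.07,0.07,0.07]
}}

```text
time_s: 13.48
tcp_pos: [0.4452, -0.032, 0.177]
ee_rot: [-2.511, -1.888, 0.0]
wrist_force: [1.2, -0.3, 0.2]
width: 0.998
```

Call:
{"method": "servo_tool", "body": {
  "slide": [
    [0,0,0],
    [0,0,0]
  ],
  "spin": [0,0]
}}

```text
time_s: 13.72
tcp_pos: [0.4451, -0.0334, 0.177]
ee_rot: [2.513, 1.885, -0.001]
wrist_force: [-0.0, 0.2, 0.2]
width: 0.997
```

```bash
python3 -c "
from h import *
mvw([.4758,-.0248],.075,73.4)"
```

```text
t 13.725 ang 73.7 slide cm [ 1.68  2.71 10.19] spin 0.006 F [-0.   0.2  0.2] w 0.997
  cradle [235.5   9.9 177. ] tilt [-0. -0. -1.]
```

Call:
{"method": "servo_tool", "body": {
  "slide": [
    [1,1.5,0],
    [1.7,2.7,2],
    [1.7,2.7,4],
    [1.7,2.7,4],
    [1.7,2.7,4]
  ],
  "spin": [0,0,0,0,0]
}}

```text
time_s: 14.35
tcp_pos: [0.4766, -0.0246, 0.1374]
ee_rot: [2.513, 1.884, 0.0]
wrist_force: [-0.5, -0.5, -0.4]
width: 1.0
```

```bash
python3 -c "
from h import *
mvw([.4758,-.0248],.075,73.4)"
```

```text
t 14.35 ang 73.7 slide cm [-0.04 -0.08  6.24] spin 0.006 F [-0.5 -0.5 -0.4] w 1.000
  cradle [248.6 -20.  137.4] tilt [ 0. -0. -1.]
```

Call:
{"method": "servo_tool", "body": {
  "slide": [
    [0,-0.1,2],
    [0,-0.1,4.5],
    [0,-0.1,6.2],
    [0,-0.1,6.2]
  ],
  "spin": [0,0,0,0]
}}

```text
time_s: 14.85
tcp_pos: [0.4753, -0.0244, 0.075]
ee_rot: [-2.513, -1.884, 0.001]
wrist_force: [-0.4, -0.3, 0.3]
width: 1.0
```

Call:
{"method": "servo_tool", "body": {
  "slide": [
    [0,0,0],
    [0,0,0],
    [0,0,0],
    [0,0,0],
    [0,0,0]
  ],
  "spin": [0,0,0,0,0],
  "grip": 5.5,
  "grip_force": 60
}}

```text
time_s: 15.48
tcp_pos: [0.4762, -0.0244, 0.0761]
ee_rot: [2.513, 1.884, 0.001]
wrist_force: [-1.1, 0.1, 6.0]
width: 0.714
```

```bash
python3 -c "
from h import *
mvw([.4758,-.0248],.18,73.4)
shot('wrist','wrist14')"
```

```text
t 15.475 ang 73.7 slide cm [ -0.05  -0.02 -10.39] spin 0.005 F [-1.1  0.1  6. ] w 0.714
  cradle [248.8 -19.6  76.1] tilt [ 0.001 -0.    -1.   ]
```

View pics/wrist14.png

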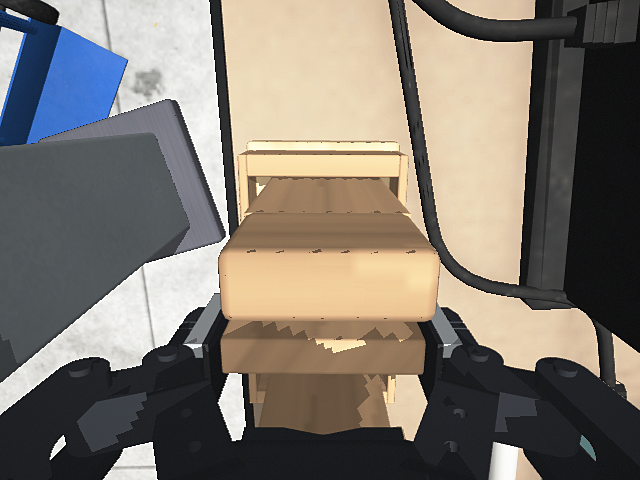

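Call:
{"method": "servo_tool", "body": {
  "slide": [
    [0,0,-2],
    [0,0,-5],
    [0,0,-8],
    [0,0,-11],
    [0,0,-12]
  ],
  "spin": [0,0,0,0,0]
}}

```text
time_s: 16.15
tcp_pos: [0.4772, -0.0243, 0.1981]
ee_rot: [2.511, 1.882, 0.005]
wrist_force: [0.3, -0.1, -0.2]
width: 0.715
```

```bash
python3 -c "
from h import *
mvw(wo(-.042,0),.195,81.7)
p=shot('wrist','wrist15');np.savez('pics/wrist15.npz',w=cloud(p),c=p['color'])"
```

```text
t 16.15 ang 73.7 slide cm [-29.11   2.02   0.31] spin -0.140 F [ 0.3 -0.1 -0.2] w 0.715
  cradle [249.1 -20.5 198.1] tilt [ 0.005 -0.001 -1.   ]
```

View pics/wrist15.png

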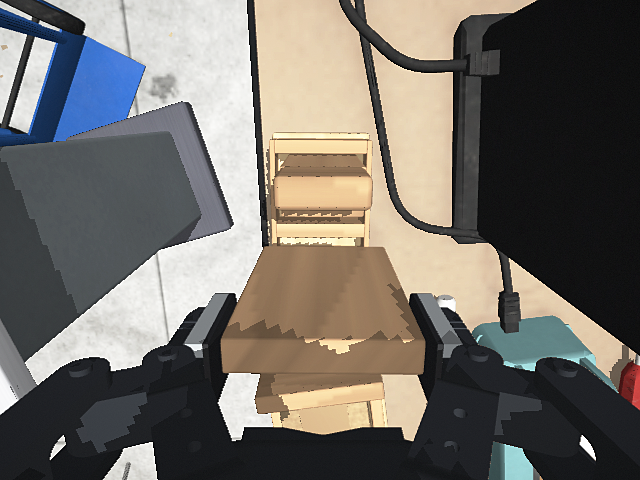

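Call:
{"method": "servo_tool", "body": {
  "slide": [
    [-6,0.4,0],
    [-12,0.8,0],
    [-18,1.3,0],
    [-24,1.7,0],
    [-28,2,0]
  ],
  "spin": [-0.04,-0.08,-0.12,-0.14,-0.14]
}}

```text
time_s: 16.82
tcp_pos: [0.4158, -0.3015, 0.1969]
ee_rot: [2.377, 2.051, 0.002]
wrist_force: [0.5, 0.7, -0.1]
width: 0.708
```

Call:
{"method": "servo_tool", "body": {
  "slide": [
    [0,0,0],
    [0,0,0],
    [0,0,0]
  ],
  "spin": [0,0,0]
}}

```text
time_s: 17.2
tcp_pos: [0.4162, -0.2998, 0.1965]
ee_rot: [2.375, 2.054, 0.003]
wrist_force: [-0.2, -0.0, -0.6]
width: 0.714
```

```bash
python3 -c "
from h import *
mvw(wo(-.042,0),.190,81.7)"
```

```text
t 17.2 ang 81.7 slide cm [-0.97 -0.    0.65] spin 0.000 F [-0.2 -0.  -0.6] w 0.714
  cradle [-32.4  -0.  196.5] tilt [ 0.002  0.    -1.   ]
```

Call:
{"method": "servo_tool", "body": {
  "slide": [
    [-0.4,0,0],
    [-0.8,0,0.5],
    [-0.8,0,0.5],
    [-0.8,0,0.5]
  ],
  "spin": [0,0,0,0]
}}

```text
time_s: 17.7
tcp_pos: [0.4151, -0.3077, 0.1914]
ee_rot: [2.375, 2.054, 0.003]
wrist_force: [-0.2, -0.1, -0.6]
width: 0.712
```

```bash
python3 -c "
from h import *
mvw(wo(-.040,0),.0781,81.7)
p=shot('wrist','wrist16');np.savez('pics/wrist16.npz',w=cloud(p),c=p['color'])"; python3 an.py wrist16 -.07 -.0
```

```text
t 17.7 ang 81.7 slide cm [ 0.02 -0.02 11.33] spin 0.000 F [-0.2 -0.1 -0.6] w 0.712
  cradle [-40.3  -0.  191.4] tilt [ 0.002  0.    -1.   ]
0.06 54 x [-19.6 -18.4  -0.3] z [63.3 69.4 70. ]
0.07 2294 x [-19.4 -10.4  -0.6] z [70.3 71.8 77.4]
0.08 241 x [-19.6 -19.4 -19.1] z [80.4 84.6 89.8]
0.09 275 x [-19.6 -19.4 -19.1] z [90.2 95.4 99.6]
0.1 1827 x [-31.  -24.5 -19.2] z [101.5 106.3 107.8]
0.12 96 x [-35.  -34.6 -34.2] z [127.5 128.9 130. ]
0.13 564 x [-34.9 -34.5 -34.1] z [130.3 135.2 139.8]
0.14 620 x [-34.9 -34.5 -34.1] z [140.2 145.2 149.7]
0.15 748 x [-35.  -34.5 -34. ] z [150.2 155.3 159.8]
0.16 849 x [-35.  -34.5 -34. ] z [160.2 165.2 169.8]
0.17 1033 x [-35.  -34.5 -34.1] z [170.2 175.1 179.8]
0.18 1222 x [-35.1 -34.5 -34. ] z [180.2 185.3 189.9]
0.19 1467 x [-35.1 -34.6 -34. ] z [190.2 195.4 199.9]
0.2 1783 x [-35.2 -34.6 -34. ] z [200.2 205.3 209.8]
0.21 2226 x [-35.2 -34.6 -34. ] z [210.2 215.3 219.8]
0.22 5372 x [-45.9 -39.6 -34.4] z [220.3 221.8 223. ]
```

View pics/wrist16.png

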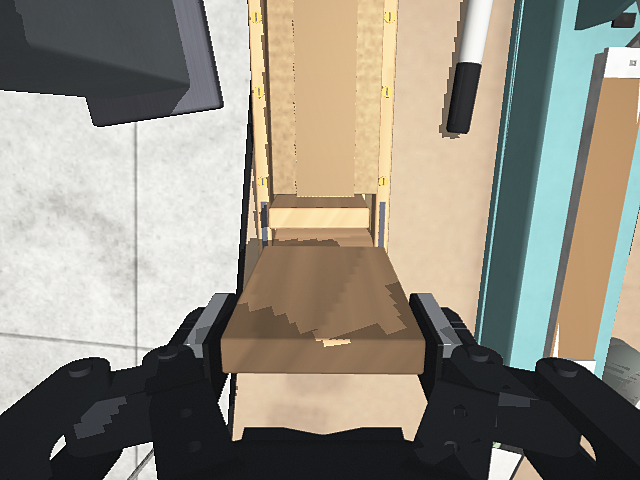

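Call:
{"method": "servo_tool", "body": {
  "slide": [
    [0,0,3],
    [0,0,6],
    [0,0,9],
    [0,0,10.8],
    [0,0,11.2]
  ],
  "spin": [0,0,0,0,0]
}}

```text
time_s: 18.38
tcp_pos: [0.4149, -0.3072, 0.0785]
ee_rot: [-2.375, -2.055, -0.002]
wrist_force: [0.1, 0.1, -0.2]
width: 0.712
```

Call:
{"method": "servo_tool", "body": {
  "slide": [
    [0,0,0],
    [0,0,0]
  ],
  "spin": [0,0]
}}

```text
time_s: 18.62
tcp_pos: [0.4154, -0.3075, 0.0793]
ee_rot: [2.376, 2.055, 0.003]
wrist_force: [0.5, -0.5, -0.7]
width: 0.711
```

```bash
python3 -c "
from h import *
mvw(wo(-.0365,0),.0761,81.7)
p=shot('wrist','wrist17');np.savez('pics/wrist17.npz',w=cloud(p),c=p['color'])"; python3 an.py wrist17 -.07 -.0
```

```text
t 18.625 ang 81.7 slide cm [ 0.36 -0.03  0.32] spin 0.000 F [ 0.5 -0.5 -0.7] w 0.711
  cradle [-40.1  -0.3  79.3] tilt [ 0.002  0.001 -1.   ]
0.06 85 x [-19.7 -19.3  -0.9] z [66.7 69.3 70. ]
0.07 6926 x [-19.6 -10.8  -0.4] z [70.4 71.8 78.8]
0.08 1266 x [-19.8 -19.4 -18.9] z [80.2 85.3 89.9]
0.09 1631 x [-34.8 -19.4 -18.9] z [90.3 95.6 99.9]
0.1 11901 x [-45.2 -29.8 -19.2] z [100.7 106.6 109.9]
0.11 1680 x [-45.  -39.6 -34.6] z [110.  110.3 111.1]
0.14 17 x [-23.5 -23.  -22.3] z [148.2 149.4 149.9]
0.15 5930 x [-30.6 -29.1 -22.3] z [151.4 156.7 159.9]
0.16 7630 x [-29.7 -23.6 -21.9] z [160.1 163.6 169.6]
0.17 1436 x [-22.9 -20.7 -19.6] z [170.1 171.9 173.7]
```

Call:
{"method": "servo_tool", "body": {
  "slide": [
    [0.1,0,0.2],
    [0.2,0,0.25],
    [0.3,0,0.25],
    [0.4,0,0.25],
    [0.4,0,0.25]
  ],
  "spin": [0,0,0,0,0]
}}

```text
time_s: 19.3
tcp_pos: [0.4157, -0.3043, 0.077]
ee_rot: [2.376, 2.054, 0.002]
wrist_force: [-1.3, -3.4, -0.5]
width: 0.712
```

Contact in x. Now set it down on the base.

Call:
{"method": "servo_tool", "body": {
  "slide": [
    [0.05,0,0.1],
    [0.05,0,0.15],
    [0.05,0,0.15]
  ],
  "spin": [0,0,0]
}}

```text
time_s: 19.68
tcp_pos: [0.4159, -0.3044, 0.0762]
ee_rot: [2.375, 2.053, 0.001]
wrist_force: [-2.6, -2.2, 7.0]
width: 0.705
```

```bash
python3 -c "
from h import *
mvw(wo(-.0365,0),.0761,81.7)
p=shot('wrist','wrist18');np.savez('pics/wrist18.npz',w=cloud(p),c=p['color'])"; python3 an.py wrist18 -.07 -.0
```

```text
t 19.675 ang 81.7 slide cm [ 0.04 -0.04  0.01] spin -0.001 F [-2.6 -2.2  7. ] w 0.705
  cradle [-36.9  -0.3  76.2] tilt [ 0.002 -0.001 -1.   ]
0.06 310 x [-69.  -68.   -2.1] z [66.9 69.4 70. ]
0.07 8107 x [-69.4 -12.4  -0.5] z [70.3 71.8 78.7]
0.08 1400 x [-19.6 -19.2 -18.7] z [80.3 85.1 89.8]
0.09 1732 x [-19.6 -19.1 -18.7] z [90.2 95.4 99.8]
0.1 11944 x [-42.  -28.9 -18.9] z [101.2 106.4 107.7]
0.14 933 x [-27.6 -26.6 -19.1] z [146.9 149.2 150. ]
0.15 8386 x [-26.9 -25.5 -19. ] z [150.3 156.  159.9]
0.16 5559 x [-26.1 -19.5 -16.7] z [160.1 163.6 169.7]
0.17 107 x [-17.  -16.6 -15.6] z [170.  170.2 171.1]
```

Call:
{"method": "servo_tool", "body": {
  "slide": [
    [0,0,0],
    [0,0,0],
    [0,0,0],
    [0,0,0]
  ],
  "spin": [0,0,0,0],
  "grip": 8.54
}}

```text
time_s: 20.23
tcp_pos: [0.4159, -0.3041, 0.076]
ee_rot: [2.375, 2.053, 0.001]
wrist_force: [-0.5, -0.7, -0.1]
width: 1.002
```

```bash
python3 -c "
from h import *
mvw(wo(-.0365,0),.0761,81.7)
p=shot('wrist','wrist19');np.savez('pics/wrist19.npz',w=cloud(p),c=p['color'])"; python3 an.py wrist19 -.06 -.0
```

```text
t 20.225 ang 81.7 slide cm [ 0.02 -0.03 -0.01] spin -0.000 F [-0.5 -0.7 -0.1] w 1.002
  cradle [-36.7  -0.3  76. ] tilt [ 0.002 -0.001 -1.   ]
0.06 105 x [-19.9 -19.4  -0.3] z [66.  69.2 70. ]
0.07 7171 x [-19.8 -11.   -0.4] z [70.4 71.8 78.9]
0.08 1434 x [-20.  -19.5 -19. ] z [80.2 85.3 89.8]
0.09 1754 x [-20.  -19.5 -19. ] z [90.3 95.3 99.8]
0.1 11909 x [-42.4 -29.3 -19.3] z [101.2 106.3 107.5]
0.14 858 x [-27.3 -26.5 -25.7] z [147.6 149.2 150. ]
0.15 7474 x [-26.7 -25.5 -24.1] z [150.3 156.  159.8]
0.16 4183 x [-25.9 -19.4 -16.4] z [160.1 163.5 169.6]
0.17 76 x [-16.6 -16.2 -15.5] z [170.  170.2 171. ]
```

View pics/wrist19.png

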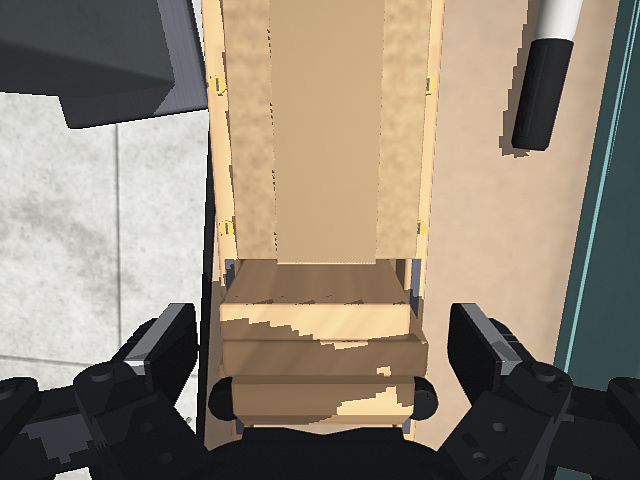

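```bash
python3 -c "
from h import *
mvw(wo(-.0365,0),.0761,81.7)"
```

```text
t 20.275 ang 81.7 slide cm [ 0.02 -0.03 -0.01] spin -0.000 F [-0.7  0.3  0.2] w 0.999
  cradle [-36.7  -0.3  76. ] tilt [ 0.002 -0.001 -1.   ]
```

Call:
{"method": "servo_tool", "body": {
  "slide": [
    [0,0,-5],
    [0,0,-10],
    [3,0,-13],
    [9,0.5,-13.5],
    [15,1,-13.5]
  ],
  "spin": [0,0,0,0.03,0.07]
}}

```text
time_s: 20.9
tcp_pos: [0.4479, -0.1559, 0.2119]
ee_rot: [2.447, 1.964, 0.003]
wrist_force: [0.6, -0.8, -0.4]
width: 0.998
```

```bash
python3 -c "
from h import *
mvw([.475,-.03],.21,73.4)"
```

```text
t 20.9 ang 77.5 slide cm [12.88 -0.08  0.18] spin 0.072 F [ 0.6 -0.8 -0.4] w 0.998
  cradle [114.6 -10.6 211.9] tilt [ 0.004 -0.002 -1.   ]
```

Call:
{"method": "servo_tool", "body": {
  "slide": [
    [5,0,0],
    [10,0,0],
    [12.5,0,0],
    [12.5,0,0],
    [12.5,0,0]
  ],
  "spin": [0.03,0.07,0.07,0.07,0.07]
}}

```text
time_s: 21.52
tcp_pos: [0.4746, -0.0349, 0.2117]
ee_rot: [2.515, 1.876, 0.002]
wrist_force: [-0.1, -1.0, -0.2]
width: 1.002
```

```bash
python3 - <<'E'
from h import *
mvw([.4847,.0048],.15,73.4)
p=shot('wrist','wrist20'); w=cloud(p); np.savez('pics/wrist20.npz',w=w,c=p['color']); z=w[...,2]
m=((z>.122)&(z<.14)&(abs(w[...,1])<.05)&(w[...,0]>.42)&(w[...,0]<.55)).astype(np.uint8)
nl,lab,st,ce=cv2.connectedComponentsWithStats(m)
for i in range(1,nl):
    if st[i,4]>150:
        q=lab==i; r=cv2.minAreaRect((w[q][:,:2]*1000).astype(np.float32)); print(st[i],np.nanmedian(z[q]),r)
E
```

```text
t 21.525 ang 73.4 slide cm [ 4.1  -0.19  6.16] spin 0.001 F [-0.1 -1.  -0.2] w 1.002
  cradle [238.2 -19.6 211.7] tilt [ 0.003 -0.002 -1.   ]
[ 274  149   95   36 3258] 0.13119905427887102 ((485.9513854980469, 6.566391944885254), (18.05819320678711, 49.977909088134766), 73.5020523071289)
```

View pics/wrist20.png

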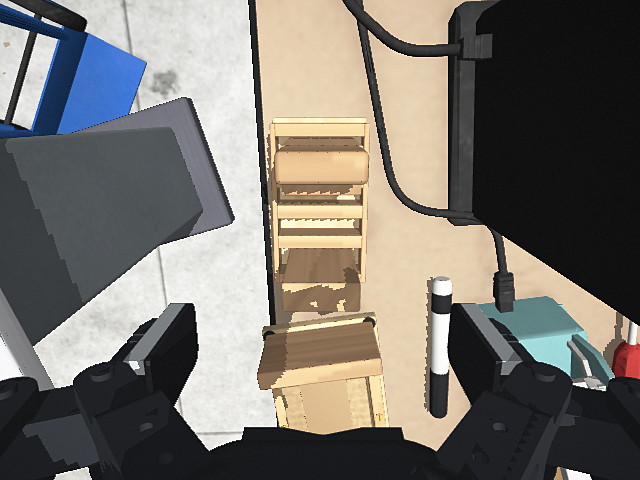

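Call:
{"method": "servo_tool", "body": {
  "slide": [
    [2,-0.1,2],
    [3.9,-0.1,4],
    [3.9,-0.1,6],
    [3.9,-0.1,6],
    [3.9,-0.1,6]
  ],
  "spin": [0,0,0,0,0]
}}

```text
time_s: 22.2
tcp_pos: [0.4853, 0.0013, 0.1522]
ee_rot: [2.517, 1.872, 0.003]
wrist_force: [0.3, 0.6, 0.4]
width: 0.999
```

```bash
python3 -c "
from h import *
mvw([.4851,.0037],.096,73.5)"
```

```text
t 22.2 ang 73.3 slide cm [ 0.23 -0.11  5.61] spin -0.004 F [0.3 0.6 0.4] w 0.999
  cradle [275.6 -24.9 152.2] tilt [ 0.004 -0.003 -1.   ]
```

Call:
{"method": "servo_tool", "body": {
  "slide": [
    [0.2,-0.1,2],
    [0.2,-0.1,4],
    [0.2,-0.1,5.6],
    [0.2,-0.1,5.6]
  ],
  "spin": [0,0,0,0]
}}

```text
time_s: 22.7
tcp_pos: [0.4847, 0.003, 0.0957]
ee_rot: [2.518, 1.872, 0.001]
wrist_force: [1.0, -0.1, 0.5]
width: 1.001
```

```bash
python3 -c "
from h import *
mvw([.4851,.0037],.096,73.5)
shot('wrist','wrist21')"
```

```text
t 22.7 ang 73.3 slide cm [ 0.08  0.02 -0.03] spin -0.004 F [ 1.  -0.1  0.5] w 1.001
  cradle [277.1 -24.   95.7] tilt [ 0.003 -0.003 -1.   ]
```

View pics/wrist21.png

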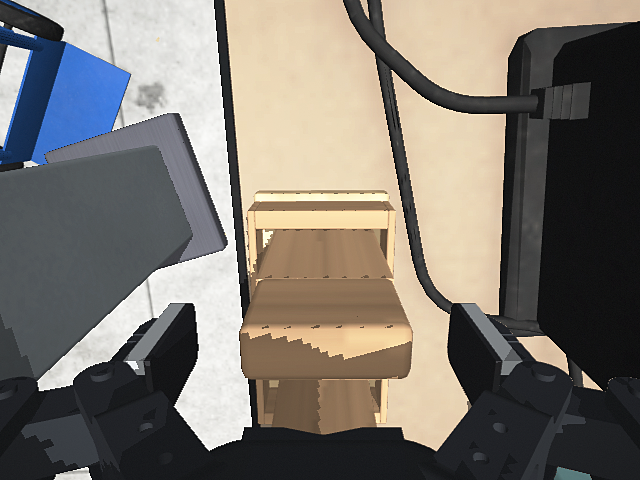

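Call:
{"method": "servo_tool", "body": {
  "slide": [
    [0,0,0],
    [0,0,0],
    [0,0,0],
    [0,0,0],
    [0,0,0]
  ],
  "spin": [0,0,0,0,0],
  "grip": 4.4,
  "grip_force": 100
}}

```text
time_s: 23.38
tcp_pos: [0.4861, 0.0032, 0.0974]
ee_rot: [2.516, 1.871, 0.005]
wrist_force: [-1.1, -0.1, 5.5]
width: 0.57
```

```bash
python3 -c "
from h import *
mvw([.4851,.0037],.22,73.5)"
```

```text
t 23.375 ang 73.3 slide cm [  0.    -0.04 -12.26] spin -0.004 F [-1.1 -0.1  5.5] w 0.570
  cradle [277.6 -25.4  97.4] tilt [ 0.006 -0.003 -1.   ]
```

Call:
{"method": "servo_tool", "body": {
  "slide": [
    [0,0,-2],
    [0,0,-5],
    [0,0,-8],
    [0,0,-11],
    [0,0,-12.3]
  ],
  "spin": [0,0,0,0,0]
}}

```text
time_s: 24.0
tcp_pos: [0.4862, 0.0036, 0.2221]
ee_rot: [2.515, 1.87, 0.008]
wrist_force: [-0.3, -0.4, -0.9]
width: 0.568
```

```bash
python3 -c "
from h import *
mvw(wo(-.058,0),.22,81.7)
shot('wrist','wrist22')"
```

```text
t 24.0 ang 73.3 slide cm [-33.61   2.42   0.25] spin -0.147 F [-0.3 -0.4 -0.9] w 0.568
  cradle [278.  -25.4 222.1] tilt [ 0.008 -0.003 -1.   ]
```

View pics/wrist22.png

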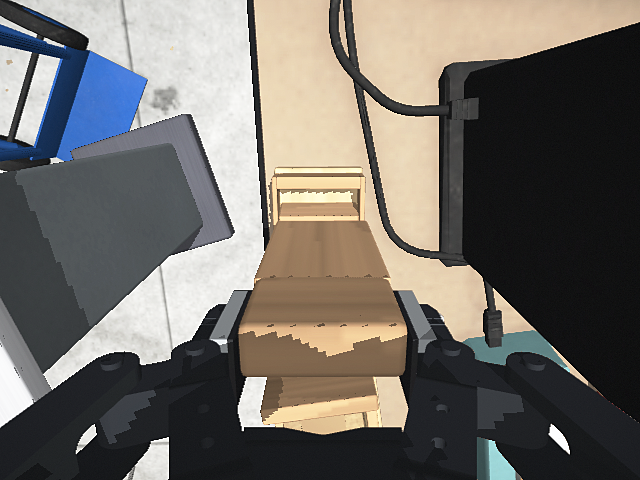

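Call:
{"method": "servo_tool", "body": {
  "slide": [
    [-5,0.4,0],
    [-11,0.8,0],
    [-17,1.2,0],
    [-23,1.7,0],
    [-28,2,0]
  ],
  "spin": [-0.04,-0.08,-0.12,-0.147,-0.147]
}}

```text
time_s: 24.68
tcp_pos: [0.4235, -0.2724, 0.222]
ee_rot: [2.372, 2.048, 0.006]
wrist_force: [0.7, -0.6, -0.9]
width: 0.571
```

Call:
{"method": "servo_tool", "body": {
  "slide": [
    [0,0,0],
    [0,0,0]
  ],
  "spin": [0,0]
}}

```text
time_s: 24.92
tcp_pos: [0.4231, -0.2717, 0.221]
ee_rot: [2.374, 2.049, 0.006]
wrist_force: [0.7, 0.1, -0.8]
width: 0.57
```

```bash
python3 -c "
from h import *
mvw(wo(-.058,0),.215,81.7)"
```

```text
t 24.925 ang 81.6 slide cm [-5.44 -0.27  0.6 ] spin -0.002 F [ 0.7  0.1 -0.8] w 0.570
  cradle [ -3.6  -2.7 221. ] tilt [ 0.006 -0.002 -1.   ]
```

Call:
{"method": "servo_tool", "body": {
  "slide": [
    [-2,-0.3,0],
    [-4,-0.3,0],
    [-5.4,-0.3,0.3],
    [-5.4,-0.3,0.5],
    [-5.4,-0.3,0.5]
  ],
  "spin": [0,0,0,0,0]
}}

```text
time_s: 25.55
tcp_pos: [0.4124, -0.3239, 0.2156]
ee_rot: [2.374, 2.051, 0.007]
wrist_force: [0.2, 0.5, -0.6]
width: 0.57
```

```bash
python3 -c "
from h import *
mvw(wo(-.058,0),.15,81.7)
p=shot('wrist','wrist23');np.savez('pics/wrist23.npz',w=cloud(p),c=p['color'])"; python3 an.py wrist23 -.09 -.015
```

```text
t 25.55 ang 81.6 slide cm [-0.13 -0.01  6.56] spin -0.001 F [ 0.2  0.5 -0.6] w 0.570
  cradle [-56.7   0.3 215.6] tilt [ 0.006 -0.001 -1.   ]
0.06 31 x [-19.6 -19.4 -16.7] z [61.2 68.2 70. ]
0.07 527 x [-19.6 -17.7 -15.1] z [70.4 71.9 79.8]
0.08 109 x [-19.7 -19.5 -19.4] z [80.1 84.9 89.8]
0.09 135 x [-19.7 -19.5 -19.3] z [90.1 94.9 99.8]
0.1 2976 x [-42.9 -30.8 -19.5] z [102.4 106.4 107.8]
0.12 18 x [-43.4 -43.  -42.9] z [129.  129.5 129.9]
0.13 358 x [-43.4 -43.  -42.7] z [130.6 135.4 139.9]
0.14 433 x [-43.5 -43.2 -42.8] z [140.1 145.1 149.8]
0.15 496 x [-43.7 -43.3 -42.9] z [150.1 155.3 159.8]
0.16 568 x [-43.8 -43.4 -43.1] z [160.3 165.2 169.8]
0.17 649 x [-44.  -43.6 -43.1] z [170.3 175.2 179.8]
0.18 763 x [-44.1 -43.7 -43.3] z [180.2 185.  189.8]
0.19 914 x [-44.3 -43.8 -43.4] z [190.2 195.1 199.8]
0.2 1089 x [-44.5 -43.9 -43.5] z [200.3 205.4 209.9]
0.21 1274 x [-44.6 -44.1 -43.6] z [210.3 215.4 219.8]
0.22 1544 x [-44.7 -44.2 -43.7] z [220.2 225.3 229.8]
0.23 1920 x [-45.  -44.3 -43.8] z [230.2 235.2 239.8]
```

View pics/wrist23.png

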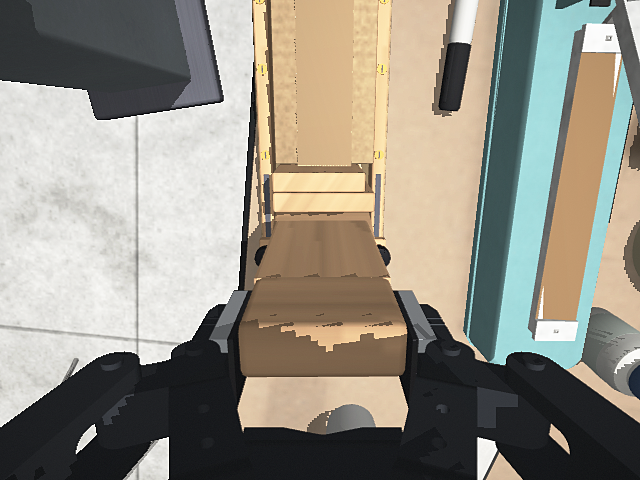

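Call:
{"method": "servo_tool", "body": {
  "slide": [
    [-0.2,0,0],
    [-0.3,0,0],
    [-0.3,0,1.2],
    [-0.3,0,1.2],
    [-0.3,0,1.2]
  ],
  "spin": [0,0,0,0,0]
}}

```text
time_s: 26.22
tcp_pos: [0.412, -0.3267, 0.2035]
ee_rot: [2.374, 2.052, 0.006]
wrist_force: [0.4, 0.7, -0.5]
width: 0.567
```

```bash
python3 -c "
from h import *
mvw(wo(-.0595,0),.135,81.7)
p=shot('wrist','wrist24');np.savez('pics/wrist24.npz',w=cloud(p),c=p['color'])"; python3 an.py wrist24 -.09 -.015
```

```text
t 26.225 ang 81.7 slide cm [ 0.   -0.01  6.85] spin -0.001 F [ 0.4  0.7 -0.5] w 0.567
  cradle [-59.5   0.3 203.5] tilt [ 0.006 -0.    -1.   ]
0.06 39 x [-19.6 -19.3 -15.7] z [63.3 67.6 69.9]
0.07 506 x [-19.6 -17.5 -15.4] z [70.5 71.9 76.5]
0.08 139 x [-19.6 -19.5 -19.3] z [80.6 85.5 88.3]
0.09 150 x [-19.7 -19.5 -19.3] z [90.9 95.9 98.5]
0.1 3300 x [-43.1 -30.9 -19.6] z [102.9 106.4 107.8]
0.11 76 x [-46.1 -45.9 -45.5] z [117.  119.2 120. ]
0.12 386 x [-46.2 -45.9 -45.5] z [120.3 125.  129.8]
0.13 440 x [-46.4 -46.  -45.7] z [130.4 135.  139.7]
0.14 514 x [-46.6 -46.1 -45.8] z [140.3 145.  149.9]
0.15 588 x [-46.7 -46.3 -45.9] z [150.2 155.3 159.9]
0.16 672 x [-46.8 -46.4 -46. ] z [160.2 165.3 169.9]
0.17 793 x [-47.  -46.5 -46.1] z [170.3 175.2 179.8]
0.18 926 x [-47.1 -46.7 -46.2] z [180.2 185.2 189.8]
0.19 1117 x [-47.3 -46.8 -46.3] z [190.2 195.2 199.8]
0.2 1343 x [-47.5 -46.9 -46.4] z [200.3 205.2 209.7]
0.21 1621 x [-47.6 -47.1 -46.6] z [210.2 215.3 219.8]
0.22 2013 x [-47.8 -47.2 -46.6] z [220.2 225.3 229.8]
0.23 9520 x [-63.9 -53.4 -47. ] z [230.9 237.3 238.6]
```

Call:
{"method": "servo_tool", "body": {
  "slide": [
    [0,0,1.5],
    [0,0,3],
    [0,0,4.5],
    [0,0,6],
    [0,0,7]
  ],
  "spin": [0,0,0,0,0]
}}

```text
time_s: 26.9
tcp_pos: [0.4123, -0.3266, 0.1324]
ee_rot: [2.374, 2.052, 0.006]
wrist_force: [0.2, -0.7, -1.4]
width: 0.572
```

Call:
{"method": "servo_tool", "body": {
  "slide": [
    [0,0,0],
    [0,0,0]
  ],
  "spin": [0,0]
}}

```text
time_s: 27.15
tcp_pos: [0.4125, -0.3267, 0.1326]
ee_rot: [2.374, 2.052, 0.006]
wrist_force: [-0.2, -0.5, -1.5]
width: 0.57
```

```bash
python3 -c "
from h import *
mvw(wo(-.0555,0),.12,81.7)
p=shot('wrist','wrist25');np.savez('pics/wrist25.npz',w=cloud(p),c=p['color'])"; python3 an.py wrist25 -.09 -.015
```

```text
t 27.15 ang 81.7 slide cm [ 0.4  -0.03  1.26] spin -0.000 F [-0.2 -0.5 -1.5] w 0.570
  cradle [-59.5  -0.2 132.6] tilt [ 0.006 -0.    -1.   ]
0.06 52 x [-19.7 -19.4 -15.2] z [62.6 67.1 70. ]
0.07 1035 x [-19.7 -17.8 -15.1] z [70.4 71.9 79.6]
0.08 343 x [-19.7 -19.5 -19.3] z [80.1 85.6 89.7]
0.09 611 x [-46.8 -19.6 -19.3] z [90.8 97.3 99.8]
0.1 7125 x [-46.7 -32.3 -19.5] z [101.4 106.4 108.4]
0.11 951 x [-47.  -46.6 -46.1] z [110.3 115.2 119.7]
0.12 1116 x [-47.2 -46.7 -46.3] z [120.3 125.2 129.7]
0.13 1381 x [-47.4 -46.9 -46.4] z [130.2 135.2 139.8]
0.14 1674 x [-47.5 -47.  -46.5] z [140.2 145.4 149.8]
0.15 2046 x [-47.7 -47.2 -46.6] z [150.3 155.4 159.9]
0.16 9323 x [-63.8 -53.6 -46.9] z [160.9 166.3 167.6]
0.19 162 x [-43.7 -42.4 -41.8] z [196.1 198.9 199.9]
0.2 4044 x [-50.  -48.5 -41.6] z [200.8 206.9 209.9]
0.21 9639 x [-49.1 -47.6 -41.5] z [210.2 214.9 219.7]
0.22 3179 x [-42.9 -41.4 -39.1] z [220.1 223.1 226.7]
```

View pics/wrist25.png

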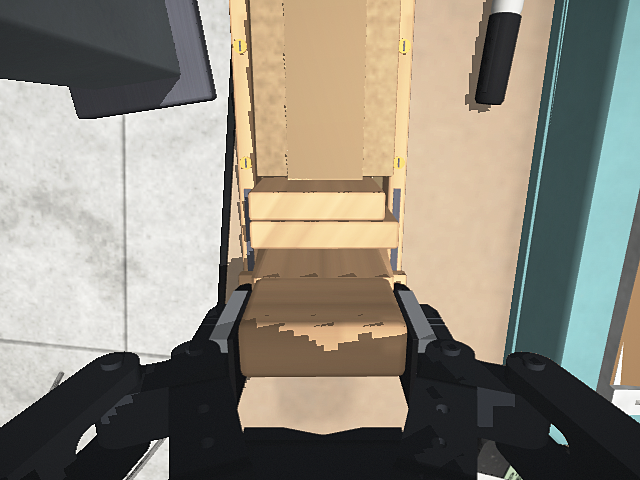

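Call:
{"method": "servo_tool", "body": {
  "slide": [
    [0.1,0,0.5],
    [0.2,0,1],
    [0.3,0,1.5],
    [0.3,0,1.5]
  ],
  "spin": [0,0,0,0]
}}

```text
time_s: 27.7
tcp_pos: [0.4129, -0.3239, 0.1174]
ee_rot: [2.374, 2.052, 0.006]
wrist_force: [-0.1, -2.2, -0.5]
width: 0.571
```

Call:
{"method": "servo_tool", "body": {
  "slide": [
    [0,0,0.2],
    [0,0,0.4],
    [0,0,0.4]
  ],
  "spin": [0,0,0]
}}

```text
time_s: 28.08
tcp_pos: [0.4129, -0.324, 0.1132]
ee_rot: [2.374, 2.052, 0.006]
wrist_force: [0.2, -0.8, -2.1]
width: 0.567
```

```bash
python3 -c "
from h import *
mvw(wo(-.0555,0),.12,81.7)"
```

```text
t 28.075 ang 81.7 slide cm [ 0.12 -0.01 -0.68] spin -0.001 F [ 0.2 -0.8 -2.1] w 0.567
  cradle [-56.7  -0.2 113.2] tilt [ 0.005 -0.    -1.   ]
```

Call:
{"method": "servo_tool", "body": {
  "slide": [
    [0,0,0.1],
    [0,0,0.2],
    [0,0,0.2]
  ],
  "spin": [0,0,0]
}}

```text
time_s: 28.45
tcp_pos: [0.4129, -0.324, 0.1112]
ee_rot: [2.374, 2.052, 0.006]
wrist_force: [0.6, -1.0, -1.8]
width: 0.569
```

Call:
{"method": "servo_tool", "body": {
  "slide": [
    [0,0,0.1],
    [0,0,0.2],
    [0,0,0.2]
  ],
  "spin": [0,0,0]
}}

```text
time_s: 28.82
tcp_pos: [0.4132, -0.3238, 0.1098]
ee_rot: [2.374, 2.052, 0.006]
wrist_force: [-1.9, 1.4, 6.0]
width: 0.571
```

```bash
python3 -c "
from h import *
mvw(wo(-.0555,0),.12,81.7)
p=shot('wrist','wrist26');np.savez('pics/wrist26.npz',w=cloud(p),c=p['color'])"; python3 an.py wrist26 -.09 -.015
```

```text
t 28.825 ang 81.7 slide cm [ 0.1  -0.04 -1.02] spin -0.001 F [-1.9  1.4  6. ] w 0.571
  cradle [-56.5  -0.4 109.8] tilt [ 0.006 -0.    -1.   ]
0.06 47 x [-19.4 -19.2 -15.5] z [64.1 68.2 70. ]
0.07 1300 x [-19.3 -17.8 -15.2] z [70.4 72.  79.3]
0.08 521 x [-19.4 -19.2 -18.9] z [80.2 85.3 89.9]
0.09 611 x [-19.4 -19.2 -18.9] z [90.2 95.3 99.7]
0.1 8943 x [-44.1 -31.4 -19.1] z [102.6 106.4 108.8]
0.11 1405 x [-44.5 -44.  -43.5] z [110.3 115.3 119.8]
0.12 1761 x [-44.6 -44.1 -43.5] z [120.2 125.3 129.8]
0.13 2171 x [-44.8 -44.2 -43.6] z [130.2 135.3 139.8]
0.14 8692 x [-60.9 -51.2 -44.1] z [140.7 143.6 144.9]
0.17 488 x [-40.1 -39.3 -38.5] z [174.4 178.1 179.9]
0.18 6321 x [-46.9 -45.2 -38.6] z [180.9 186.3 189.9]
0.19 8498 x [-46.  -39.8 -38.3] z [190.2 193.9 199.6]
0.2 1734 x [-39.3 -37.2 -35.9] z [200.1 202.2 204. ]
```

Call:
{"method": "servo_tool", "body": {
  "slide": [
    [0.02,0,0.1],
    [0.02,0,0.15],
    [0.02,0,0.15]
  ],
  "spin": [0,0,0]
}}

```text
time_s: 29.25
tcp_pos: [0.4134, -0.3236, 0.1094]
ee_rot: [2.374, 2.051, 0.006]
wrist_force: [-3.3, 1.3, 11.3]
width: 0.57
```

```bash
python3 -c "
from h import *
mvw(wo(-.0555,0),.12,81.7)"
```

```text
t 29.25 ang 81.7 slide cm [ 0.08 -0.06 -1.06] spin -0.001 F [-3.3  1.3 11.3] w 0.570
  cradle [-56.3  -0.6 109.4] tilt [ 0.006 -0.001 -1.   ]
```

Call:
{"method": "servo_tool", "body": {
  "slide": [
    [0.02,-0.03,0.1],
    [0.02,-0.03,0.2],
    [0.02,-0.03,0.2],
    [0.02,-0.03,0.2]
  ],
  "spin": [0,0,0,0]
}}

```text
time_s: 29.75
tcp_pos: [0.4136, -0.3234, 0.1089]
ee_rot: [2.373, 2.051, 0.005]
wrist_force: [-3.9, 3.3, 15.6]
width: 0.569
```

```bash
python3 -c "
from h import *
mvw(wo(-.0555,0),.12,81.7)
p=shot('wrist','wrist27');np.savez('pics/wrist27.npz',w=cloud(p),c=p['color'])
mvw(wo(-.0555,0),.12,81.7)
"; python3 an.py wrist27 -.09 -.015
```

```text
t 29.75 ang 81.7 slide cm [ 0.06 -0.07 -1.11] spin -0.001 F [-3.9  3.3 15.6] w 0.569
  cradle [-56.1  -0.8 108.9] tilt [ 0.006 -0.002 -1.   ]
t 29.8 ang 81.7 slide cm [ 0.06 -0.07 -1.11] spin -0.001 F [-2.6  1.9 14.5] w 0.568
  cradle [-56.1  -0.8 108.9] tilt [ 0.006 -0.002 -1.   ]
0.06 46 x [-19.4 -19.1 -15.9] z [64.7 68.4 69.9]
0.07 1316 x [-19.3 -17.8 -15.1] z [70.4 71.9 79.3]
0.08 531 x [-19.4 -19.2 -18.9] z [80.2 85.1 89.8]
0.09 648 x [-19.4 -19.2 -18.9] z [90.2 95.2 99.8]
0.1 8925 x [-43.8 -31.3 -19.1] z [102.8 106.4 108.7]
0.11 1450 x [-44.2 -43.6 -43.1] z [110.2 115.3 119.8]
0.12 1773 x [-44.2 -43.7 -43.2] z [120.3 125.2 129.8]
0.13 2251 x [-44.4 -43.7 -43.1] z [130.2 135.5 139.9]
0.14 8441 x [-60.4 -51.  -43.7] z [140.5 142.8 144.1]
0.17 617 x [-39.6 -38.8 -38.2] z [173.7 177.6 179.9]
0.18 7076 x [-46.4 -44.7 -38.1] z [180.7 186.2 189.8]
0.19 7922 x [-45.5 -39.1 -37.6] z [190.2 193.6 199.5]
0.2 1408 x [-38.3 -36.5 -35.3] z [200.1 201.6 203.2]
```

View pics/wrist27.png

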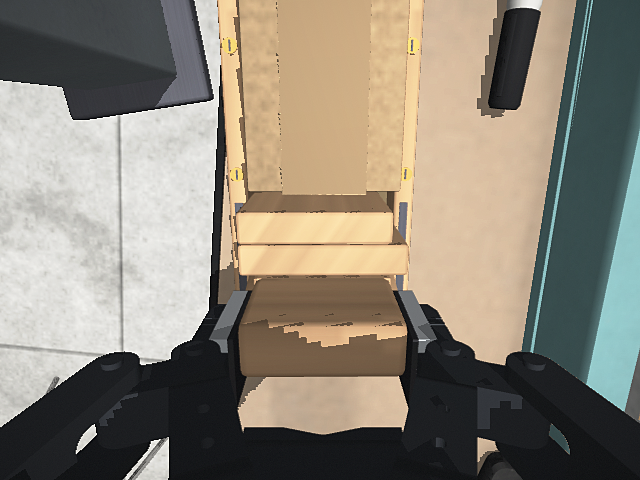

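Call:
{"method": "servo_tool", "body": {
  "slide": [
    [0.05,-0.03,0.1],
    [0.05,-0.03,0.2],
    [0.05,-0.03,0.22],
    [0.05,-0.03,0.22]
  ],
  "spin": [0,0,0,0]
}}

```text
time_s: 30.3
tcp_pos: [0.4138, -0.3233, 0.1085]
ee_rot: [2.372, 2.049, 0.005]
wrist_force: [-4.9, 3.9, 16.4]
width: 0.567
```

```bash
python3 -c "
from h import *
mvw(wo(-.0555,0),.12,81.7)"
```

```text
t 30.3 ang 81.7 slide cm [ 0.04 -0.09 -1.15] spin -0.001 F [-4.9  3.9 16.4] w 0.567
  cradle [-55.9  -0.9 108.5] tilt [ 0.007 -0.003 -1.   ]
```

Call:
{"method": "servo_tool", "body": {
  "slide": [
    [0.03,-0.06,0.15],
    [0.03,-0.08,0.25],
    [0.03,-0.08,0.28],
    [0.03,-0.08,0.28]
  ],
  "spin": [0,0,0,0]
}}

```text
time_s: 30.8
tcp_pos: [0.4139, -0.3231, 0.1082]
ee_rot: [2.371, 2.048, 0.004]
wrist_force: [-4.6, 3.0, 22.6]
width: 0.572
```

```bash
python3 -c "
from h import *
mvw(wo(-.0555,0),.12,81.7)
p=shot('wrist','wrist28');np.savez('pics/wrist28.npz',w=cloud(p),c=p['color'])
p=shot('side','side28');cv2.imwrite('pics/side28c.png',cv2.resize(p['color'][170:350,250:450,::-1],None,fx=3.3,fy=3.3,interpolation=cv2.INTER_CUBIC))
q=shot('top','top28')
w=cr(np.load('pics/wrist28.npz')['w']);x,y,z=w[...,0],w[...,1],w[...,2]
m=(abs(y)<.03)&(z>.066)&(z<.08)&(x<.111)&(x>0.06); print(m.sum(), np.percentile(z[m],50) if m.sum() else '')
mvw(wo(-.0555,0),.12,81.7)
"; python3 an.py wrist28 -.09 -.015
```

```text
t 30.8 ang 81.7 slide cm [ 0.02 -0.09 -1.18] spin -0.001 F [-4.6  3.  22.6] w 0.572
  cradle [-55.8  -1.  108.2] tilt [ 0.008 -0.005 -1.   ]
0 
t 30.95 ang 81.7 slide cm [ 0.02 -0.09 -1.18] spin -0.001 F [-5.7  3.3 23.2] w 0.568
  cradle [-55.8  -1.  108.2] tilt [ 0.008 -0.005 -1.   ]
0.06 51 x [-19.5 -19.1 -15.1] z [64.6 68.8 70. ]
0.07 1323 x [-19.3 -17.8 -15.1] z [70.4 71.9 79.1]
0.08 551 x [-19.4 -19.2 -18.9] z [80.2 85.  89.8]
0.09 668 x [-19.4 -19.2 -18.9] z [90.2 95.2 99.8]
0.1 8903 x [-43.4 -31.1 -19.1] z [102.3 106.4 108.6]
0.11 1460 x [-43.8 -43.3 -42.8] z [110.2 115.2 119.8]
0.12 1804 x [-43.9 -43.3 -42.8] z [120.2 125.3 129.8]
0.13 2390 x [-44.2 -43.4 -42.8] z [130.3 135.7 139.9]
0.14 8154 x [-60.  -50.9 -43.5] z [140.3 142.1 143.3]
0.17 775 x [-46.  -38.3 -37.6] z [173.  177.6 180. ]
0.18 7752 x [-45.8 -44.1 -37.6] z [180.5 186.1 189.9]
0.19 7400 x [-44.9 -38.5 -36.3] z [190.1 193.3 199.6]
0.2 1114 x [-37.1 -35.7 -34.7] z [200.  201.2 202.6]
```

View pics/side28c.png

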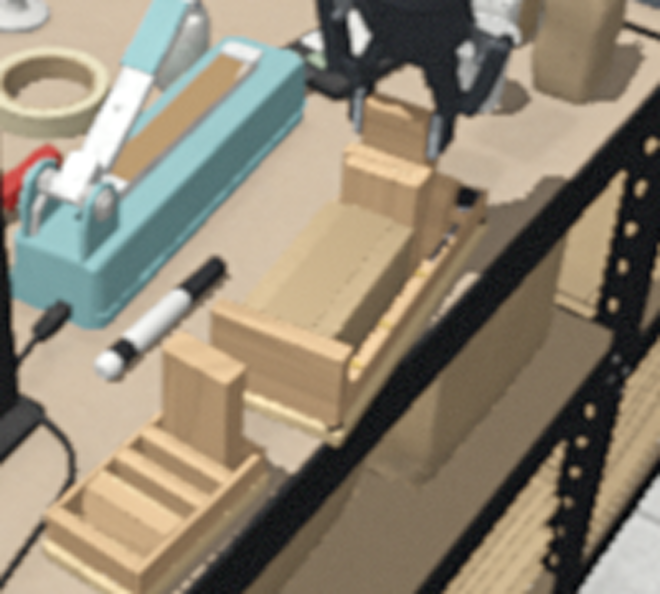

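View pics/wrist28.png

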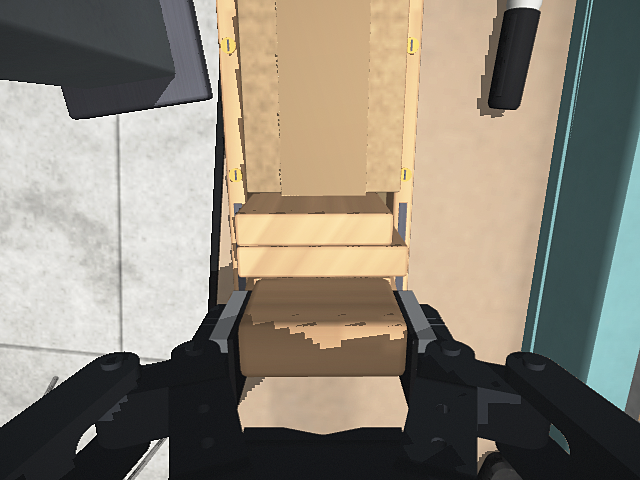

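Call:
{"method": "servo_tool", "body": {
  "slide": [
    [0.02,-0.08,0.24],
    [0.02,-0.08,0.24],
    [0.02,-0.08,0.24],
    [0.02,-0.08,0.24]
  ],
  "spin": [0,0,0,0]
}}

```text
time_s: 31.45
tcp_pos: [0.4138, -0.3231, 0.1082]
ee_rot: [2.369, 2.047, 0.004]
wrist_force: [-6.2, 3.9, 22.6]
width: 0.568
```

```bash
python3 -c "
from h import *
mvw(wo(-.0555,0),.12,81.7)"
```

```text
t 31.45 ang 81.6 slide cm [ 0.02 -0.09 -1.18] spin -0.001 F [-6.2  3.9 22.6] w 0.568
  cradle [-55.8  -1.  108.2] tilt [ 0.009 -0.006 -1.   ]
```

View pics/top28.png

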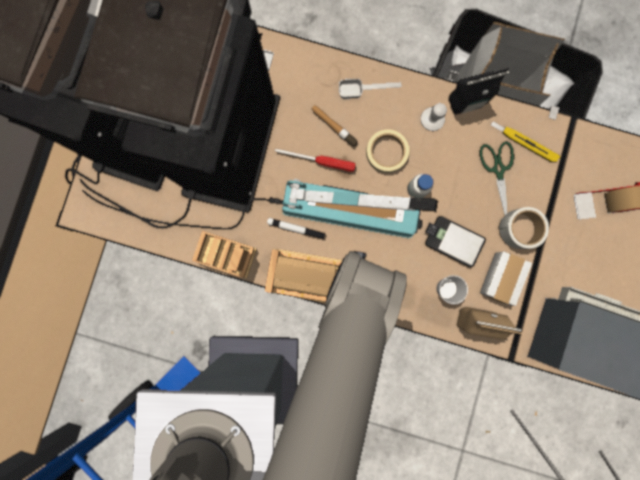

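Call:
{"method": "servo_tool", "body": {
  "slide": [
    [0.02,-0.15,0.2],
    [0.02,-0.15,0.2],
    [0.02,-0.15,0.2],
    [0.02,-0.15,0.2]
  ],
  "spin": [0,0,0,0]
}}

```text
time_s: 31.95
tcp_pos: [0.4137, -0.3231, 0.1082]
ee_rot: [2.367, 2.045, 0.005]
wrist_force: [-2.1, 1.3, 16.0]
width: 0.567
```

```bash
python3 -c "
from h import *
mvw(wo(-.0555,0),.12,81.7)"
```

```text
t 31.95 ang 81.6 slide cm [ 0.02 -0.07 -1.18] spin -0.001 F [-2.1  1.3 16. ] w 0.567
  cradle [-55.7  -0.9 108.2] tilt [ 0.011 -0.008 -1.   ]
```

Call:
{"method": "servo_tool", "body": {
  "slide": [
    [0.02,-0.12,0.23],
    [0.02,-0.12,0.23],
    [0.02,-0.12,0.23],
    [0.02,-0.12,0.23],
    [0.02,-0.12,0.23]
  ],
  "spin": [0,0,0,0,0]
}}

```text
time_s: 32.58
tcp_pos: [0.4137, -0.3231, 0.1081]
ee_rot: [2.366, 2.044, 0.005]
wrist_force: [-3.3, 2.7, 19.6]
width: 0.571
```

```bash
python3 -c "
from h import *
mvw(wo(-.0555,0),.12,81.7)
p=shot('wrist','wrist29');np.savez('pics/wrist29.npz',w=cloud(p),c=p['color'])
mvw(wo(-.0555,0),.12,81.7)
"; python3 an.py wrist29 -.09 -.015
```

```text
t 32.575 ang 81.6 slide cm [ 0.02 -0.07 -1.19] spin -0.001 F [-3.3  2.7 19.6] w 0.571
  cradle [-55.8  -0.8 108.1] tilt [ 0.013 -0.009 -1.   ]
t 32.625 ang 81.6 slide cm [ 0.02 -0.06 -1.19] spin -0.001 F [-3.4  3.5 19.9] w 0.569
  cradle [-55.8  -0.8 108.2] tilt [ 0.013 -0.009 -1.   ]
0.06 45 x [-19.3 -19.1 -17.1] z [64.4 69.  70. ]
0.07 1324 x [-19.3 -17.9 -15.2] z [70.4 72.1 79.4]
0.08 578 x [-19.4 -19.1 -18.9] z [80.2 85.2 89.8]
0.09 666 x [-19.4 -19.1 -18.9] z [90.2 95.3 99.8]
0.1 8901 x [-43.4 -30.9 -19.1] z [102.4 106.4 108.5]
0.11 1497 x [-43.7 -43.2 -42.7] z [110.2 115.3 119.8]
0.12 1790 x [-43.8 -43.2 -42.7] z [120.2 125.3 129.8]
0.13 2458 x [-44.2 -43.2 -42.7] z [130.2 135.6 139.9]
0.14 8091 x [-59.8 -50.8 -43.4] z [140.3 142.  143.3]
0.17 813 x [-45.6 -38.  -37.3] z [173.  177.5 179.9]
0.18 7903 x [-45.5 -43.8 -37.2] z [180.4 186.1 189.9]
0.19 7295 x [-44.5 -38.1 -35.8] z [190.1 193.3 199.7]
0.2 1048 x [-36.6 -35.4 -34.4] z [200.  201.  202.4]
```

```bash
python3 -c "
from h import *
print(manip.close_job())
mvw(wo(-.0555,0),.12,81.7)"
```

```text
the job is handed in; nothing more can be done
None
the job is handed in; nothing more can be done
```

I handed the job in at about 32.6 s with the wedge still gripped and pressed down at about 19.6 N, and it had stopped moving.

**What I did**
- I slid the carton against the end board; it stopped moving with about 10 N of push.
- With the carton home, the gap at the foot measured about 33.5 mm. One 20 mm spacer would have let the toe reach the base, so I used the two 12 mm ones, the 56 mm board first and the 62 mm board behind it.
- I pressed the wedge in between the last spacer and the cleat. The thick spacer stayed in the rack.

**Last checks**
- **Wedge:** it bound with its toe about 10.5 mm above the base, its flat face upright and against the last spacer.
- **Spacers:** both were standing on the base, upright and in contact with each other.
- **Carton:** it showed no crushing in the views I took.
- **Bench:** nothing looked moved in the top and side pictures. I judged that by eye, and the arm hid part of the cradle.

**What did not go cleanly**
- The first spacer slid up about 7 mm in the grip on the way down, probably on the carton's edge. I noticed it and lowered the spacer onto the base before letting go; that contact peaked at about 18 N.
- The press on the wedge went briefly to 23 N before I eased it back to about 20 N. A small sideways force of 3 to 5 N remained at the end.
- The closing tool tilted by just under 1 degree while I held the press.
- The end-of-job call gave no verdict.

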